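# Unload the latched cartridges into a transport stack

### The job

Unload the dock: press each cartridge deeper into its bay to trip its latch, let it spring up, draw it out, and stack all the cartridges, label up, in one square column on the transport base, long sides along the base's. When all are stacked, lay the blue dust cover flat, centred and square on top of the emptied dock, grip bar up; leave the timer and the tally counter where they are.

Things in the scene. Friction and masses are not known exactly. Their poses are not given: they have to be found in the camera images.
- cartridge_1: Closed rigid grey cartridge with a blue label on top, 56 (its x) x 40 (its y) x 32 mm, about 0.07 kg; may be absent. Origin at the centre of its underside, z up. At the start it sits in bay 1 of the dock, latched, its top flush with the dock's top and its x and y along the dock's.
- cartridge_2: Closed rigid grey cartridge with a green label on top, 56 (its x) x 40 (its y) x 32 mm, about 0.07 kg; may be absent. Origin at the centre of its underside, z up. At the start it sits in bay 2 of the dock, latched, its top flush with the dock's top and its x and y along the dock's.
- cartridge_3: Closed rigid grey cartridge with a yellow label on top, 56 (its x) x 40 (its y) x 32 mm, about 0.07 kg; may be absent. Origin at the centre of its underside, z up. At the start it sits in bay 3 of the dock, latched, its top flush with the dock's top and its x and y along the dock's.
- cartridge_4: Closed rigid grey cartridge with a red label on top, 56 (its x) x 40 (its y) x 32 mm, about 0.07 kg; may be absent. Origin at the centre of its underside, z up. At the start it sits in bay 4 of the dock, latched, its top flush with the dock's top and its x and y along the dock's.
- carriage_1 (a joint): Height in m of the spring carriage on which the cartridge of bay 1 stands: 0 latched (cartridge flush, carriage held down against its spring), negative while pressed deeper; the latch trips at about -0.005, the stop is at -0.010; once tripped and let go it rises to +0.020 and stays up (it does not latch again), so that the cartridge stands 20 mm proud of the dock's top with 12 mm still in the bay. Pressing takes about 3 to 5 N.
- carriage_2 (a joint): Height in m of the spring carriage on which the cartridge of bay 2 stands: 0 latched (cartridge flush, carriage held down against its spring), negative while pressed deeper; the latch trips at about -0.005, the stop is at -0.010; once tripped and let go it rises to +0.020 and stays up (it does not latch again), so that the cartridge stands 20 mm proud of the dock's top with 12 mm still in the bay. Pressing takes about 3 to 5 N.
- carriage_3 (a joint): Height in m of the spring carriage on which the cartridge of bay 3 stands: 0 latched (cartridge flush, carriage held down against its spring), negative while pressed deeper; the latch trips at about -0.005, the stop is at -0.010; once tripped and let go it rises to +0.020 and stays up (it does not latch again), so that the cartridge stands 20 mm proud of the dock's top with 12 mm still in the bay. Pressing takes about 3 to 5 N.
- carriage_4 (a joint): Height in m of the spring carriage on which the cartridge of bay 4 stands: 0 latched (cartridge flush, carriage held down against its spring), negative while pressed deeper; the latch trips at about -0.005, the stop is at -0.010; once tripped and let go it rises to +0.020 and stays up (it does not latch again), so that the cartridge stands 20 mm proud of the dock's top with 12 mm still in the bay. Pressing takes about 3 to 5 N.
- bay_1 (a point): Centre of the mouth of bay 1, in the dock's top face; axes along the dock's, z up. The bay mouth is 59 (x) x 43 (y) mm, framed in blue.
- bay_2 (a point): Centre of the mouth of bay 2, in the dock's top face; axes along the dock's, z up. The bay mouth is 59 (x) x 43 (y) mm, framed in blue.
- bay_3 (a point): Centre of the mouth of bay 3, in the dock's top face; axes along the dock's, z up. The bay mouth is 59 (x) x 43 (y) mm, framed in blue.
- bay_4 (a point): Centre of the mouth of bay 4, in the dock's top face; axes along the dock's, z up. The bay mouth is 59 (x) x 43 (y) mm, framed in blue.
- dock: White four-bay cartridge dock, fixed, 156 (x) x 146 (y) x 60 mm high, origin at the centre of its underside; bay centres at x = +-37, y = +-38 mm: bay 1 (-37, +38), bay 2 (-37, -38), bay 3 (+37, +38), bay 4 (+37, -38). At least 33 mm of flat face lies between neighbouring bays in y.
- base_top (a point): Centre of the upper face of the transport base, a fixed dark steel plate 68 x 52 mm with a raised bright 56 (x) x 40 (y) mm platform of the cartridges' footprint; this point is 12 mm above the bench. Its x axis is along the long side, z up.
- dock_top (a point): Centre of the dock's top face, 60 mm above the bench, midway between the four bays; axes along the dock's, z up.
- dust_cover: Loose flat blue dust cover for the dock, a plate 140 (x) x 124 (y) x 6 mm, 0.2 kg, with a black grip bar in the middle of its upper side, 44 mm long along x, 14 mm thick in y, from 6 to 32 mm above the underside. Origin at the centre of its underside, z up. It starts on the bench beside the dock.
- timer: White bench timer, 66x66x18 mm, loose; not part of the job.
- tally_counter: Small round hand tally counter, 80x51x24 mm, loose; not part of the job.

How it is judged (in metres and radians):
On the way:
1. every cartridge present is out of the dock and stacked squarely on the base (horizontal distance between each of cartridge_1, cartridge_2, cartridge_3, cartridge_4 and base_top below 0.008 m and angle between each of cartridge_1, cartridge_2, cartridge_3, cartridge_4's own z axis and vertical below 0.06 rad and angle between the x axis of each of cartridge_1, cartridge_2, cartridge_3, cartridge_4 and the x axis of base_top, either way round below 0.13 rad and linear speed of each of cartridge_1, cartridge_2, cartridge_3, cartridge_4 below 0.02 m/s), for 0.3 s.
At the end, for the whole second after the job is handed in: All cartridges present stand in one column on the base, each centred on its platform within 8 mm, upright within 0.06 rad, long side along the base's within 0.13 rad (either way round); the dust cover lies flat on the dock, centred within 12 mm, square within 0.13 rad; all at rest (all of step 1 and horizontal distance between dust_cover and dock_top below 0.012 m and z of dust_cover in the frame of dock_top below 0.006 m and angle between dust_cover's own z axis and vertical below 0.05 rad and angle between the x axis of dust_cover and the x axis of dock_top, either way round below 0.13 rad and linear speed of dust_cover below 0.02 m/s); the robot touches nothing.
It fails at once if the timer or the tally counter is moved more than 30 mm (distance of any of timer, tally_counter from where it was at the start of the episode above 0.03 m).
Of cartridge_1, cartridge_2, cartridge_3, cartridge_4 only 3 to 4 are there at a start; the rules pass over those that are not, and their reading is None.
At some moment in a run one of dust_cover may be knocked a few centimetres aside while the robot is not near it.
Once in a run the grip may slacken for a moment while it holds something.
It also fails if it takes over 210 s, if anything falls off the work surface, if the arm or the gripper's body presses on something with over 40 N, if the wrist force passes 120 N, or if a joint passes its speed limit or range.

### The arm

A 6-joint arm with a two-finger parallel gripper is mounted at the origin on a cart in front of the work surface, level with it; the furniture and walls round the work are solid. World frame = base frame: x ahead of the robot, y to its left, z up, the work surface at z = 0. Lengths are in m, angles in degrees, forces in N, time in s.
With the tool pointing down it reaches from about 0.325 to 0.875 m from the base axis. Payload 4.4 kg.
Tool frame: the origin (TCP) lies at the very end of the fingers, on their centre line; the grasp point (between the pads) lies 19 mm behind it; z points along the fingers, y is the line along which they close (so a half turn about z gives the same grasp; the last joint's range is limited). The gripper opens to 85 mm and grips with 20 to 120 N. Pads are 22 mm wide; open, the fingers measure 114 mm over their backs; the gripper's body (76 mm by 85 mm) begins 54 mm behind the grasp point. The pads swing forward as they close: fully open they stand 13 mm farther back than shut.
Start: joints at [-77.664, 11.837, 88.321, -0, 79.842, -8.623], TCP at [0.206, -0.537, 0.231] pointing down, gripper open.
Joint ranges: [-156.59, 156.59], [-49.26, 127.26], [12.9, 141.05], [-63.56, 243.56], [4.71, 150.69], [-161.64, 161.64]. Speed limits (degrees/s): [159.86, 159.86, 180, 180, 180, 180].

### API

Orientations are given as [roll, pitch, yaw] about the fixed x, y, z axes, in that order (R = Rz(yaw) Ry(pitch) Rx(roll)).
In Python, from bench import robot, get_image, camera_info gives the robot as it stands.
- The arm moves only by the shell command python3 -m inch 'ROWS'. ROWS is JSON, a list of rows, each an object of numbers: "tx", "ty", "tz": the shift along the tool's x, y, z in mm; "wx", "wy", "wz": the turn, a rotation vector about the tool's x, y, z in rad; "gripper": the finger opening in mm, from 0 to 85.4. In form: [{"tx": .., "ty": .., "tz": .., "wx": .., "wy": .., "wz": .., "gripper": ..}, ...]. A call has 1 to 10 rows; each row shifts and turns the commanded pose from where the row before left it, along the tool's axes as they then stand; what a row does not reach is not made up. A row lasts 1/12 s, in which the tool goes at most 41.7 mm and 7.16 degrees, less where a joint would pass 70% of its speed; a pose out of reach is approached as far as the arm can. A call with a gripper value outside its range is refused whole. The fingers move at their own pace and stop on an object; the grip force is fixed at half the most. Time passes only in rows, so rows that do not move let the fingers close. It gives the time, the measured TCP pose, the force, the opening and the grip force at its end, in the units of the state.
- robot.observe(): the state, without advancing time (a new reading comes with each control period).
- get_image(name): name is "scene" or "top" or "wrist"; returns the picture (420x560x3 uint8, red, green, blue); there is no depth.
- camera_info(name): a dict with "mtx" (3x3 intrinsics, pixels), "R" (3x3) and "t" (3): a world point X has camera coordinates R X + t. Camera axes: x right, y down, z forward; pixel columns grow to the right and rows downward; lengths in m; the calibration is good to about 2 mm. A picture is of the moment at which its call begins: read the wrist's pose just before it. camera_info takes no time and is no camera call; for the wrist camera it gives the pose at the moment of the call.
- robot.job_done(): hands the job in; it is judged then, once.
The state is a dict: "time_s": time; "joints": joint angles; "dq": joint speeds; "joint_efforts": joint torques, N m; "tool_pos": TCP position; "ee_rot": TCP orientation; "force": force on the tool from outside, world axes, zero at the start; "ft_torque": the same for the moment, N m; "width": finger opening in m; "grip_force": force on a finger pad.
Only numpy, scipy, OpenCV 4.12 (cv2) and the standard library are available. Lean on these libraries where they do the work, as an engineer would, in place of code of your own. Each camera call takes 0.05 s, during which the arm holds its last target. There are 200 camera calls.

## Working session

There is one attempt and no reset: what is moved stays moved. The work goes in short steps, Python scripts to look and compute and a shell command to move; the robot and the scene stay as the last step left them, time stands still between calls to the robot, and variables do not carry over. Pictures are saved under pics/ and viewed, at most 14 in all, crops included, and the job is handed in when it is done.

```bash
mkdir -p pics; ls; python3 - <<'E'
from bench import robot,get_image,camera_info
import cv2,numpy as np
print(robot.observe())
for n in("scene","top"):
    im=get_image(n);cv2.imwrite(f"pics/{n}0.png",im[...,::-1])
    c=camera_info(n);print(n,c)
print(camera_info("wrist"))
E
```

```text
pics
{'time_s': 0.0, 'joints': array([-7.76646169e+01,  1.18851673e+01,  8.84063236e+01,  1.55349340e-03,
        7.98430786e+01, -8.62322245e+00]), 'dq': array([ 0.0274422 , -0.05564129, -0.09680825,  0.07609759, -0.09010248,
        0.09764382]), 'joint_efforts': array([ 4.60067604e-04, -3.83033252e+01, -2.91599143e+01, -3.17771810e-04,
        1.06976205e-02, -1.26165097e-05]), 'tool_pos': array([ 0.20550152, -0.53619273,  0.23010407]), 'ee_rot': array([-1.79867181e+02, -2.16880211e-02,  2.09583047e+01]), 'force': array([-0.35676612, -0.36373238,  0.86165126]), 'ft_torque': array([-0.00780359,  0.01753744,  0.02219916]), 'grip_force': 0.0, 'width': 0.08558741086399144}
scene {'mtx': array([[467.37178493,   0.        , 286.32180833],
       [  0.        , 467.37178493, 210.12717285],
       [  0.        ,   0.        ,   1.        ]]), 'R': array([[-0.68010838, -0.73288842, -0.0180876 ],
       [-0.33358526,  0.33134339, -0.88257149],
       [ 0.65281963, -0.5942105 , -0.46983019]]), 't': array([0.36771849, 0.23166367, 1.14472171])}
top {'mtx': array([[379.94595342,   0.        , 280.32179238],
       [  0.        , 379.94595342, 205.21746426],
       [  0.        ,   0.        ,   1.        ]]), 'R': array([[ 1.40605066e-01, -9.90065763e-01,  7.02510810e-06],
       [-9.67762219e-01, -1.37439106e-01, -2.11061082e-01],
       [ 2.08965317e-01,  2.96694588e-02, -9.77472874e-01]]), 't': array([-0.04392836,  0.52873356,  0.8763499 ])}
{'mtx': array([[355.52775044,   0.        , 280.75640168],
       [  0.        , 355.52775044, 202.9369771 ],
       [  0.        ,   0.        ,   1.        ]]), 'R': array([[ 0.35848399, -0.93353091, -0.00304493],
       [-0.90107306, -0.34686888,  0.26028701],
       [-0.24404216, -0.09056502, -0.96552649]]), 't': array([-0.57438392, -0.03261114,  0.37930985])}
```

View pics/top0.png

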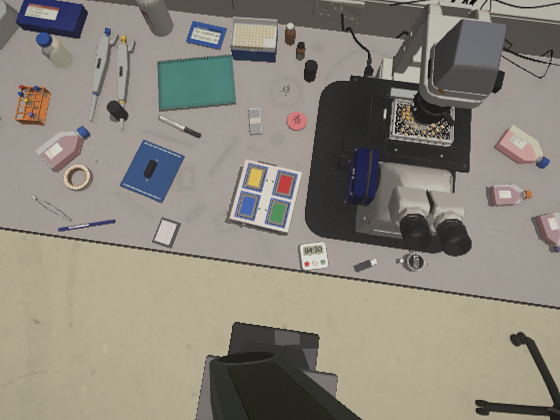

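View pics/scene0.png

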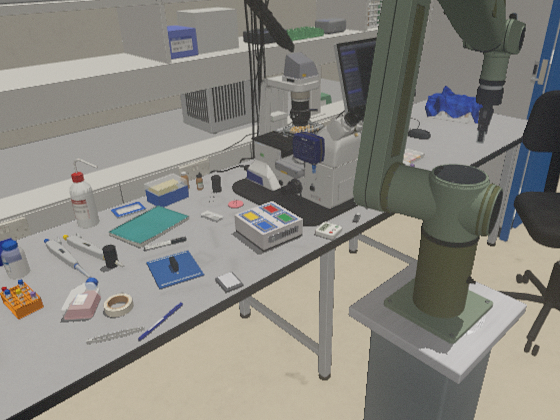

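The top view shows the dock near (266,197) with all four labels: yellow (256,177), red (285,184), blue (247,206), green (278,213). The cover is at (152,170), the base at (167,232), the timer at (313,256) and the counter at (414,261).

```bash
cat > h.py <<'E'
import cv2,numpy as np
from bench import robot,get_image,camera_info
from scipy.spatial.transform import Rotation as Ro
def ray(c,px,z):
    px=np.atleast_2d(px).astype(float)
    d=np.c_[px,np.ones(len(px))]@np.linalg.inv(c["mtx"]).T@c["R"]
    o=-c["R"].T@c["t"]
    return o+d*((z-o[2])/d[:,2:])
def proj(c,X):
    q=np.atleast_2d(X)@c["R"].T+c["t"];q=q@c["mtx"].T
    return q[:,:2]/q[:,2:]
def blobs(im,lo,hi,amin=40,box=None):
    m=cv2.inRange(cv2.cvtColor(im,cv2.COLOR_RGB2HSV),np.array(lo),np.array(hi))
    if box is not None:
        k=np.zeros_like(m);x0,y0,x1,y1=box;k[y0:y1,x0:x1]=255;m&=k
    cs,_=cv2.findContours(m,cv2.RETR_EXTERNAL,cv2.CHAIN_APPROX_NONE)
    return sorted([c for c in cs if cv2.contourArea(c)>=amin],key=cv2.contourArea,reverse=True)
def rect(c,cnt,z):
    P=ray(c,cnt[:,0,:],z);(x,y),(w,h),a=cv2.minAreaRect((P[:,:2]*1000).astype(np.float32))
    if w<h: w,h,a=h,w,a+90
    return np.round([x,y,w,h,(a+90)%180-90],1)   # mm, long side angle deg
def tool(dx,dy,dz):   # world mm -> tool mm
    R=Ro.from_euler("xyz",robot.observe()["ee_rot"],degrees=True)
    return np.round(R.inv().apply([dx,dy,dz]),1)
E
python3 - <<'E'
from h import *
im=cv2.imread("pics/top0.png")[...,::-1].copy();c=camera_info("top")
hsv={"yellow":((20,120,100),(35,255,255)),"red":((0,150,100),(8,255,255)),"green":((45,120,60),(80,255,255)),"blue":((105,120,120),(125,255,255))}
for n,(l,h) in hsv.items():
    for b in blobs(im,l,h,60,(225,150,310,245))[:2]: print(n,rect(c,b,.06),cv2.contourArea(b))
for b in blobs(im,(95,80,40),(125,255,255),300,(110,130,200,210))[:2]: print("cover",rect(c,b,.006),cv2.contourArea(b))
for b in blobs(im,(0,0,190),(180,60,255),100,(145,210,190,255))[:2]: print("base",rect(c,b,.012),cv2.contourArea(b))
for b in blobs(im,(0,0,215),(180,60,255),300,(225,150,310,245))[:2]: print("dock",rect(c,b,.06),cv2.contourArea(b))
cv2.imwrite("pics/z.png",cv2.resize(im[130:280,100:340,::-1],None,fx=3.3,fy=3.3,interpolation=2))
print("tally,timer",ray(c,[(414,261),(313,256)],.02))
E
```

```text
yellow [590.7 103.9  42.7  27.1  -5.7] 156.5
red [583.7  28.4  41.8  26.   -5.8] 150.5
blue [517.4 111.1  42.2  26.4  -5.7] 158.0
cover [586.4 381.4 138.1 122.3 -14.2] 2226.5
base [428.9 311.4  53.1  38.  -10.1] 278.5
dock [550.5  66.7 151.2 134.   -5.5] 1881.5
tally,timer [[ 0.44413744 -0.31542687  0.02      ]
 [ 0.42120658 -0.06645651  0.02      ]]
```

View pics/z.png

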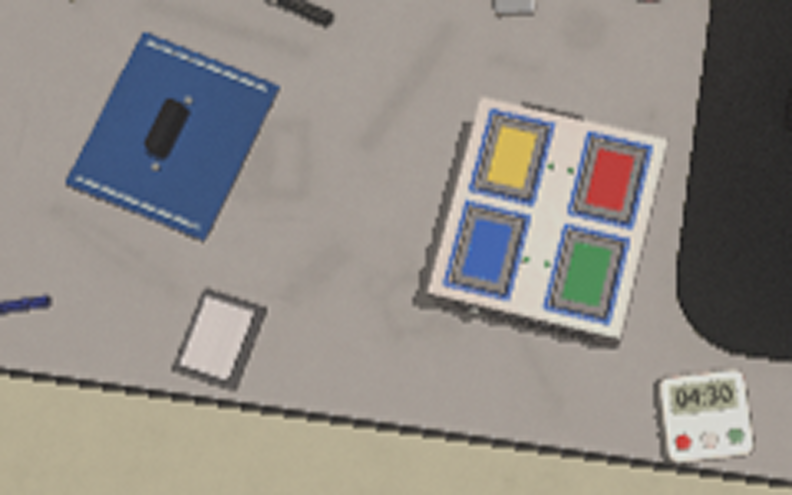

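All four cartridges are present. The dock centre comes out at about (550,69) mm with yaw -5.7°, the base at (429,311) with yaw -10°, and the cover at (586,381) with yaw -14°. The rectangle sizes match those given. I'll set out along an arc in front of the bench, clear of the microscope.

```bash
python3 -m inch '[{"tx":24,"ty":-30},{"tx":24,"ty":-30},{"tx":24,"ty":-30},{"tx":24,"ty":-30},{"tx":24,"ty":-30},{"tx":24,"ty":-30},{"tx":18,"ty":-32,"gripper":0}]'
python3 -m inch '[{"tx":26,"ty":-30},{"tx":26,"ty":-30},{"tx":26,"ty":-30},{"tx":26,"ty":-30},{"tx":26,"ty":-30},{"tx":24,"ty":-27},{"wz":0.116},{"wz":0.116},{"wz":0.116},{"wz":0.116}]'
python3 - <<'E'
from h import *
print(robot.observe()["joints"])
E
```

```text
[-7.76639851e+01  1.18793749e+01  8.83965287e+01 -7.13236215e-04
  7.98425063e+01 -8.62301592e+00]validation failed for argument at $[0]...
validation failed for argument at $[0]...
```

```bash
python3 -m inch '[{"tx":24,"ty":-30,"tz":0,"wx":0,"wy":0,"wz":0,"gripper":85}]'
```

```text
time_s: 0.18
tool_pos: [0.2155, -0.5043, 0.2301]
ee_rot: [179.9, 0.1, 20.7]
force: [1.4, 0.4, 0.4]
width: 0.085
grip_force: 0.0
```

```bash
python3 -m inch '[{"tx":24,"ty":-30,"tz":0,"wx":0,"wy":0,"wz":0,"gripper":0},{"tx":24,"ty":-30,"tz":0,"wx":0,"wy":0,"wz":0,"gripper":0},{"tx":24,"ty":-30,"tz":0,"wx":0,"wy":0,"wz":0,"gripper":0},{"tx":24,"ty":-30,"tz":0,"wx":0,"wy":0,"wz":0,"gripper":0},{"tx":24,"ty":-30,"tz":0,"wx":0,"wy":0,"wz":0,"gripper":0},{"tx":18,"ty":-32,"tz":0,"wx":0,"wy":0,"wz":0,"gripper":0}]'
python3 -m inch '[{"tx":26,"ty":-30,"tz":0,"wx":0,"wy":0,"wz":0,"gripper":0},{"tx":26,"ty":-30,"tz":0,"wx":0,"wy":0,"wz":0,"gripper":0},{"tx":26,"ty":-30,"tz":0,"wx":0,"wy":0,"wz":0,"gripper":0},{"tx":26,"ty":-30,"tz":0,"wx":0,"wy":0,"wz":0,"gripper":0},{"tx":26,"ty":-30,"tz":0,"wx":0,"wy":0,"wz":0,"gripper":0},{"tx":24,"ty":-27,"tz":0,"wx":0,"wy":0,"wz":0,"gripper":0}]'
python3 -m inch '[{"tx":0,"ty":0,"tz":0,"wx":0,"wy":0,"wz":0.116,"gripper":0},{"tx":0,"ty":0,"tz":0,"wx":0,"wy":0,"wz":0.116,"gripper":0},{"tx":0,"ty":0,"tz":0,"wx":0,"wy":0,"wz":0.116,"gripper":0},{"tx":0,"ty":0,"tz":0,"wx":0,"wy":0,"wz":0.116,"gripper":0},{"tx":0,"ty":0,"tz":0,"wx":0,"wy":0,"wz":0,"gripper":0}]'
python3 - <<'E'
from h import *
print(robot.observe()["joints"].round(1),tool(509.8-1000*robot.observe()["tool_pos"][0],35.5-1000*robot.observe()["tool_pos"][1],0))
c=camera_info("top");print(ray(c,[(413,232),(360,185),(380,200)],.25))
E
```

```text
time_s: 0.68
tool_pos: [0.2815, -0.2789, 0.2308]
ee_rot: [-180.0, -0.0, 21.0]
force: [-0.0, -0.0, 0.1]
width: 0.0118
grip_force: 0.0
time_s: 1.18
tool_pos: [0.3615, -0.0584, 0.2311]
ee_rot: [-180.0, -0.0, 21.0]
force: [0.6, -0.5, -0.2]
width: 0.0001
grip_force: 0.0
time_s: 1.6
tool_pos: [0.3613, -0.0602, 0.2309]
ee_rot: [-180.0, 0.0, -5.7]
force: [0.4, -0.2, -0.1]
width: 0.0002
grip_force: 0.0
[-23.1 -15.5 114.9  -0.   80.7  72.6] [ 1.383e+02 -1.100e+02 -1.000e-01]
[[ 0.4721384  -0.23258472  0.25      ]
 [ 0.55025528 -0.12366272  0.25      ]
 [ 0.52571102 -0.16498352  0.25      ]]
```

```bash
python3 -m inch '[{"tx":30,"ty":-24,"tz":0,"wx":0,"wy":0,"wz":0,"gripper":0},{"tx":30,"ty":-24,"tz":0,"wx":0,"wy":0,"wz":0,"gripper":0},{"tx":30,"ty":-24,"tz":0,"wx":0,"wy":0,"wz":0,"gripper":0},{"tx":30,"ty":-24,"tz":0,"wx":0,"wy":0,"wz":0,"gripper":0},{"tx":18,"ty":-14,"tz":0,"wx":0,"wy":0,"wz":0,"gripper":0},{"tx":0,"ty":0,"tz":0,"wx":0,"wy":0,"wz":0,"gripper":0}]'
cat > wlook.py <<'E'
from h import *;import sys
hsv={"yellow":((20,120,80),(35,255,255)),"red":((0,150,80),(8,255,255)),"green":((45,100,50),(85,255,255)),"blue":((105,120,80),(125,255,255))}
z=float(sys.argv[1])
o=robot.observe();c=camera_info("wrist");im=get_image("wrist")
cv2.imwrite("pics/"+sys.argv[2],im[...,::-1])
print("cam",(-c["R"].T@c["t"]).round(3),o["tool_pos"].round(4),o["ee_rot"].round(1))
for n,(l,h) in hsv.items():
    for b in blobs(im,l,h,400)[:3]: print(n,rect(c,b,z),b[:,0].mean(0).round())
E
python3 wlook.py 0.06 w1.png
```

```text
time_s: 2.1
tool_pos: [0.5127, 0.0373, 0.2308]
ee_rot: [-179.9, -0.1, -5.3]
force: [-0.1, -0.3, 0.6]
width: -0.0001
grip_force: 0.0
cam [0.58  0.031 0.374] [0.5127 0.0373 0.2308] [-1.799e+02 -1.000e-01 -5.300e+00]
yellow [592.9 105.4  43.2  28.   -5.4] [193.  99.]
red [585.9  29.3  43.3  26.9  -5.8] [283.  99.]
green [512.3  36.7  42.4  27.5  -5.2] [282. 185.]
blue [593.2 105.2  66.1  50.4  -5.4] [193.  98.]
blue [585.8  29.4  65.1  50.3  -5.3] [283.  99.]
blue [512.2  36.4  65.6  50.2  -5.4] [282. 184.]
```

View pics/w1.png

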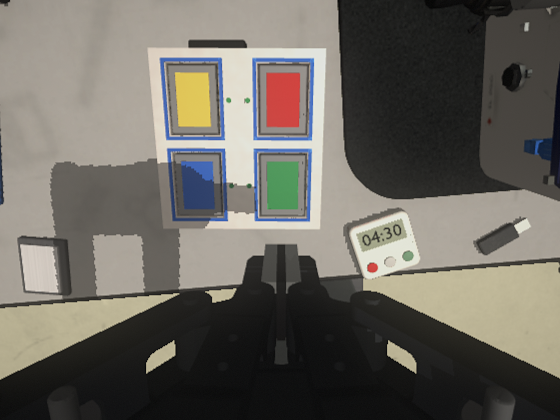

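The wrist view agrees to within 2 mm: yellow (593,105), red (586,29), green (512,37), dock yaw -5.4°. I'll press green first and check that it trips.

```bash
python3 -m inch '[{"tx":0,"ty":0,"tz":35,"wx":0,"wy":0,"wz":0,"gripper":0},{"tx":0,"ty":0,"tz":35,"wx":0,"wy":0,"wz":0,"gripper":0},{"tx":0,"ty":0,"tz":35,"wx":0,"wy":0,"wz":0,"gripper":0},{"tx":0,"ty":0,"tz":35,"wx":0,"wy":0,"wz":0,"gripper":0},{"tx":0,"ty":0,"tz":20,"wx":0,"wy":0,"wz":0,"gripper":0},{"tx":0,"ty":0,"tz":5,"wx":0,"wy":0,"wz":0,"gripper":0},{"tx":0,"ty":0,"tz":0,"wx":0,"wy":0,"wz":0,"gripper":0}]'
python3 -m inch '[{"tx":0,"ty":0,"tz":3,"wx":0,"wy":0,"wz":0,"gripper":0},{"tx":0,"ty":0,"tz":3,"wx":0,"wy":0,"wz":0,"gripper":0},{"tx":0,"ty":0,"tz":3,"wx":0,"wy":0,"wz":0,"gripper":0},{"tx":0,"ty":0,"tz":3,"wx":0,"wy":0,"wz":0,"gripper":0},{"tx":0,"ty":0,"tz":0,"wx":0,"wy":0,"wz":0,"gripper":0}]'
python3 -m inch '[{"tx":0,"ty":0,"tz":-10,"wx":0,"wy":0,"wz":0,"gripper":0},{"tx":0,"ty":0,"tz":-30,"wx":0,"wy":0,"wz":0,"gripper":0},{"tx":0,"ty":0,"tz":-30,"wx":0,"wy":0,"wz":0,"gripper":0}]'
python3 wlook.py 0.08 w2.png
```

```text
time_s: 2.73
tool_pos: [0.5072, 0.0348, 0.0645]
ee_rot: [180.0, 0.3, -5.6]
force: [-0.2, -0.4, 0.5]
width: -0.0
grip_force: 0.0
time_s: 3.15
tool_pos: [0.5118, 0.0352, 0.0569]
ee_rot: [-180.0, -0.2, -5.6]
force: [-1.5, 1.0, 7.6]
width: 0.0002
grip_force: 3.8
time_s: 3.4
tool_pos: [0.5083, 0.0354, 0.1244]
ee_rot: [180.0, 0.2, -5.6]
force: [0.7, -0.9, 0.3]
width: 0.0003
grip_force: 0.0
cam [0.576 0.029 0.267] [0.5083 0.0354 0.1244] [180.    0.2  -5.6]
yellow [591.4  97.9  39.2  25.3  -5.5] [141.  87.]
red [585.   29.3  38.6  24.9  -5.4] [278.  86.]
green [518.1  35.7  39.2  24.8  -5.3] [279. 215.]
blue [584.9  29.3  60.   45.7  -5.5] [278.  84.]
blue [591.6  97.8  60.   45.9  -5.5] [140.  84.]
blue [524.6 104.2  60.   45.8  -5.5] [154. 213.]
```

Green has not risen yet: its apparent size is still that of a flush label. I'll press deeper.

```bash
python3 -m inch '[{"tx":2,"ty":0,"tz":30,"wx":0,"wy":0,"wz":0,"gripper":0},{"tx":0,"ty":0,"tz":30,"wx":0,"wy":0,"wz":0,"gripper":0},{"tx":0,"ty":0,"tz":4,"wx":0,"wy":0,"wz":0,"gripper":0},{"tx":0,"ty":0,"tz":3,"wx":0,"wy":0,"wz":0,"gripper":0},{"tx":0,"ty":0,"tz":3,"wx":0,"wy":0,"wz":0,"gripper":0},{"tx":0,"ty":0,"tz":3,"wx":0,"wy":0,"wz":0,"gripper":0},{"tx":0,"ty":0,"tz":0,"wx":0,"wy":0,"wz":0,"gripper":0}]'
python3 -m inch '[{"tx":0,"ty":0,"tz":2,"wx":0,"wy":0,"wz":0,"gripper":0},{"tx":0,"ty":0,"tz":1,"wx":0,"wy":0,"wz":0,"gripper":0},{"tx":0,"ty":0,"tz":0,"wx":0,"wy":0,"wz":0,"gripper":0},{"tx":0,"ty":0,"tz":0,"wx":0,"wy":0,"wz":0,"gripper":0}]'
python3 -m inch '[{"tx":0,"ty":0,"tz":-10,"wx":0,"wy":0,"wz":0,"gripper":0},{"tx":0,"ty":0,"tz":-30,"wx":0,"wy":0,"wz":0,"gripper":0},{"tx":0,"ty":0,"tz":-36,"wx":0,"wy":0,"wz":0,"gripper":0},{"tx":0,"ty":0,"tz":0,"wx":0,"wy":0,"wz":0,"gripper":0}]'
python3 wlook.py 0.08 w3.png
```

```text
time_s: 4.03
tool_pos: [0.5117, 0.0354, 0.0541]
ee_rot: [-180.0, 0.1, -5.6]
force: [-6.9, 0.7, 11.4]
width: -0.0
grip_force: 5.8
time_s: 4.37
tool_pos: [0.5126, 0.0357, 0.0524]
ee_rot: [-180.0, -0.1, -5.6]
force: [-6.5, 1.7, 17.3]
width: 0.0001
grip_force: 8.4
time_s: 4.7
tool_pos: [0.518, 0.0346, 0.133]
ee_rot: [180.0, -0.9, -5.6]
force: [2.8, 0.7, 0.5]
width: 0.0
grip_force: 0.0
cam [0.583 0.028 0.277] [0.518  0.0346 0.133 ] [180.   -0.9  -5.6]
yellow [592.1  98.1  39.4  25.4  -5.5] [149. 108.]
red [585.7  29.2  38.8  25.   -5.4] [279. 107.]
green [518.3  36.1  32.4  27.4  -5.5] [279. 228.]
blue [592.   98.1  60.   46.1  -5.5] [149. 106.]
blue [585.8  29.2  59.9  45.9  -5.5] [279. 105.]
blue [525.1 104.5  59.9  46.   -5.5] [160. 226.]
```

Green has risen: its label now matches a height of 0.08. Next red, then yellow and blue.

```bash
python3 -m inch '[{"tx":38,"ty":0,"tz":0,"wx":0,"wy":0,"wz":0,"gripper":0},{"tx":37,"ty":0,"tz":0,"wx":0,"wy":0,"wz":0,"gripper":0},{"tx":0,"ty":0,"tz":30,"wx":0,"wy":0,"wz":0,"gripper":0},{"tx":0,"ty":0,"tz":30,"wx":0,"wy":0,"wz":0,"gripper":0},{"tx":0,"ty":0,"tz":4,"wx":0,"wy":0,"wz":0,"gripper":0},{"tx":0,"ty":0,"tz":3,"wx":0,"wy":0,"wz":0,"gripper":0},{"tx":0,"ty":0,"tz":3,"wx":0,"wy":0,"wz":0,"gripper":0},{"tx":0,"ty":0,"tz":3,"wx":0,"wy":0,"wz":0,"gripper":0},{"tx":0,"ty":0,"tz":3,"wx":0,"wy":0,"wz":0,"gripper":0},{"tx":0,"ty":0,"tz":0,"wx":0,"wy":0,"wz":0,"gripper":0}]'
python3 -m inch '[{"tx":0,"ty":0,"tz":0,"wx":0,"wy":0,"wz":0,"gripper":0},{"tx":0,"ty":0,"tz":-10,"wx":0,"wy":0,"wz":0,"gripper":0},{"tx":0,"ty":0,"tz":-30,"wx":0,"wy":0,"wz":0,"gripper":0},{"tx":0,"ty":0,"tz":-36,"wx":0,"wy":0,"wz":0,"gripper":0}]'
python3 -m inch '[{"tx":0,"ty":-38,"tz":0,"wx":0,"wy":0,"wz":0,"gripper":0},{"tx":0,"ty":-38,"tz":0,"wx":0,"wy":0,"wz":0,"gripper":0},{"tx":0,"ty":0,"tz":30,"wx":0,"wy":0,"wz":0,"gripper":0},{"tx":0,"ty":0,"tz":30,"wx":0,"wy":0,"wz":0,"gripper":0},{"tx":0,"ty":0,"tz":4,"wx":0,"wy":0,"wz":0,"gripper":0},{"tx":0,"ty":0,"tz":3,"wx":0,"wy":0,"wz":0,"gripper":0},{"tx":0,"ty":0,"tz":3,"wx":0,"wy":0,"wz":0,"gripper":0},{"tx":0,"ty":0,"tz":3,"wx":0,"wy":0,"wz":0,"gripper":0},{"tx":0,"ty":0,"tz":3,"wx":0,"wy":0,"wz":0,"gripper":0},{"tx":0,"ty":0,"tz":0,"wx":0,"wy":0,"wz":0,"gripper":0}]'
python3 -m inch '[{"tx":0,"ty":0,"tz":0,"wx":0,"wy":0,"wz":0,"gripper":0},{"tx":0,"ty":0,"tz":-10,"wx":0,"wy":0,"wz":0,"gripper":0},{"tx":0,"ty":0,"tz":-30,"wx":0,"wy":0,"wz":0,"gripper":0},{"tx":0,"ty":0,"tz":-36,"wx":0,"wy":0,"wz":0,"gripper":0}]'
python3 -m inch '[{"tx":-37,"ty":0,"tz":0,"wx":0,"wy":0,"wz":0,"gripper":0},{"tx":-37,"ty":0,"tz":0,"wx":0,"wy":0,"wz":0,"gripper":0},{"tx":0,"ty":0,"tz":30,"wx":0,"wy":0,"wz":0,"gripper":0},{"tx":0,"ty":0,"tz":30,"wx":0,"wy":0,"wz":0,"gripper":0},{"tx":0,"ty":0,"tz":4,"wx":0,"wy":0,"wz":0,"gripper":0},{"tx":0,"ty":0,"tz":3,"wx":0,"wy":0,"wz":0,"gripper":0},{"tx":0,"ty":0,"tz":3,"wx":0,"wy":0,"wz":0,"gripper":0},{"tx":0,"ty":0,"tz":3,"wx":0,"wy":0,"wz":0,"gripper":0},{"tx":0,"ty":0,"tz":3,"wx":0,"wy":0,"wz":0,"gripper":0},{"tx":0,"ty":0,"tz":0,"wx":0,"wy":0,"wz":0,"gripper":0}]'
python3 -m inch '[{"tx":0,"ty":0,"tz":0,"wx":0,"wy":0,"wz":0,"gripper":0},{"tx":0,"ty":0,"tz":-10,"wx":0,"wy":0,"wz":0,"gripper":0},{"tx":0,"ty":0,"tz":-30,"wx":0,"wy":0,"wz":0,"gripper":50},{"tx":0,"ty":0,"tz":-36,"wx":0,"wy":0,"wz":0,"gripper":50},{"tx":-35,"ty":0,"tz":-30,"wx":0,"wy":0,"wz":0,"gripper":58},{"tx":0,"ty":0,"tz":-30,"wx":0,"wy":0,"wz":0,"gripper":58},{"tx":0,"ty":0,"tz":0,"wx":0,"wy":0,"wz":0,"gripper":58},{"tx":0,"ty":0,"tz":0,"wx":0,"wy":0,"wz":0,"gripper":58}]'
python3 wlook.py 0.08 w4.png
```

```text
time_s: 5.58
tool_pos: [0.5866, 0.0278, 0.0512]
ee_rot: [180.0, -0.1, -5.6]
force: [-1.9, 0.9, 6.6]
width: -0.0001
grip_force: 3.4
time_s: 5.92
tool_pos: [0.5833, 0.0281, 0.1234]
ee_rot: [-180.0, 0.4, -5.6]
force: [0.1, -0.3, -0.3]
width: -0.0005
grip_force: 0.0
time_s: 6.75
tool_pos: [0.594, 0.1031, 0.0546]
ee_rot: [180.0, 0.0, -5.6]
force: [0.7, 0.2, 5.8]
width: -0.0
grip_force: 2.4
time_s: 7.08
tool_pos: [0.5918, 0.1026, 0.1243]
ee_rot: [180.0, 0.3, -5.7]
force: [0.5, -0.8, 0.5]
width: 0.0
grip_force: 0.0
time_s: 7.92
tool_pos: [0.5207, 0.1098, 0.0546]
ee_rot: [179.9, 0.1, -5.6]
force: [-4.8, -1.8, 10.9]
width: 0.0001
grip_force: 5.7
time_s: 8.58
tool_pos: [0.4917, 0.1137, 0.186]
ee_rot: [-179.9, -0.5, -5.6]
force: [-0.7, 0.5, 0.0]
width: 0.0578
grip_force: 0.0
cam [0.558 0.107 0.329] [0.4917 0.1137 0.186 ] [-179.9   -0.5   -5.6]
yellow [592.1 104.4  39.7  25.9  -5.6] [281.  55.]
red [585.2  29.6  43.2  27.6  -5.3] [396.  55.]
green [513.4  36.6  43.2  27.3  -5.5] [387. 164.]
blue [590.7 105.2  61.2  46.7  -5.6] [280.  56.]
blue [522.1 111.7  60.8  46.7  -5.6] [280. 161.]
blue [573.4 285.  107.3  26.  -16.9] [ 17. 110.]
```

View pics/w4.png

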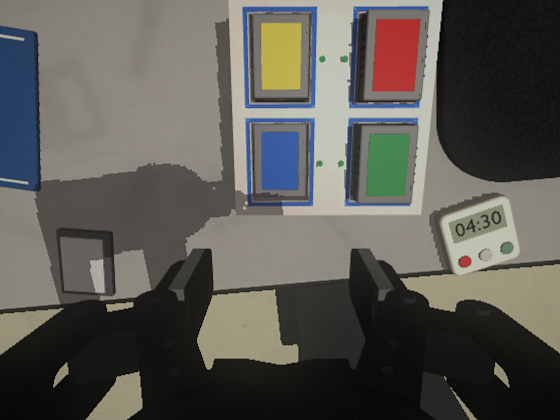

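Red and green are up; yellow and blue are still flush. I'll press those two again, deeper.

```bash
python3 -m inch '[{"tx":34,"ty":0,"tz":30,"wx":0,"wy":0,"wz":0,"gripper":0},{"tx":0,"ty":0,"tz":30,"wx":0,"wy":0,"wz":0,"gripper":0},{"tx":0,"ty":0,"tz":20,"wx":0,"wy":0,"wz":0,"gripper":0},{"tx":0,"ty":0,"tz":20,"wx":0,"wy":0,"wz":0,"gripper":0},{"tx":0,"ty":0,"tz":20,"wx":0,"wy":0,"wz":0,"gripper":0},{"tx":0,"ty":0,"tz":5,"wx":0,"wy":0,"wz":0,"gripper":0},{"tx":0,"ty":0,"tz":5,"wx":0,"wy":0,"wz":0,"gripper":0},{"tx":0,"ty":0,"tz":5,"wx":0,"wy":0,"wz":0,"gripper":0},{"tx":0,"ty":0,"tz":4,"wx":0,"wy":0,"wz":0,"gripper":0},{"tx":0,"ty":0,"tz":0,"wx":0,"wy":0,"wz":0,"gripper":0}]'
python3 -m inch '[{"tx":0,"ty":0,"tz":0,"wx":0,"wy":0,"wz":0,"gripper":0},{"tx":0,"ty":0,"tz":-13,"wx":0,"wy":0,"wz":0,"gripper":0},{"tx":0,"ty":0,"tz":-30,"wx":0,"wy":0,"wz":0,"gripper":0},{"tx":0,"ty":0,"tz":-36,"wx":0,"wy":0,"wz":0,"gripper":0}]'
python3 -m inch '[{"tx":37,"ty":0,"tz":0,"wx":0,"wy":0,"wz":0,"gripper":0},{"tx":37,"ty":0,"tz":0,"wx":0,"wy":0,"wz":0,"gripper":0},{"tx":0,"ty":0,"tz":30,"wx":0,"wy":0,"wz":0,"gripper":0},{"tx":0,"ty":0,"tz":30,"wx":0,"wy":0,"wz":0,"gripper":0},{"tx":0,"ty":0,"tz":4,"wx":0,"wy":0,"wz":0,"gripper":0},{"tx":0,"ty":0,"tz":4,"wx":0,"wy":0,"wz":0,"gripper":0},{"tx":0,"ty":0,"tz":4,"wx":0,"wy":0,"wz":0,"gripper":0},{"tx":0,"ty":0,"tz":4,"wx":0,"wy":0,"wz":0,"gripper":0},{"tx":0,"ty":0,"tz":3,"wx":0,"wy":0,"wz":0,"gripper":0},{"tx":0,"ty":0,"tz":0,"wx":0,"wy":0,"wz":0,"gripper":0}]'
python3 -m inch '[{"tx":0,"ty":0,"tz":0,"wx":0,"wy":0,"wz":0,"gripper":0},{"tx":0,"ty":0,"tz":-13,"wx":0,"wy":0,"wz":0,"gripper":0},{"tx":0,"ty":0,"tz":-30,"wx":0,"wy":0,"wz":0,"gripper":50},{"tx":0,"ty":0,"tz":-36,"wx":0,"wy":0,"wz":0,"gripper":50},{"tx":0,"ty":0,"tz":-30,"wx":0,"wy":0,"wz":0,"gripper":58},{"tx":-35,"ty":0,"tz":-20,"wx":0,"wy":0,"wz":0,"gripper":58},{"tx":-35,"ty":0,"tz":-10,"wx":0,"wy":0,"wz":0,"gripper":58},{"tx":-35,"ty":0,"tz":0,"wx":0,"wy":0,"wz":0,"gripper":58},{"tx":0,"ty":0,"tz":0,"wx":0,"wy":0,"wz":0,"gripper":58},{"tx":0,"ty":0,"tz":0,"wx":0,"wy":0,"wz":0,"gripper":58}]'
python3 wlook.py 0.08 w5.png
```

```text
time_s: 9.47
tool_pos: [0.5181, 0.1096, 0.0522]
ee_rot: [179.8, 0.5, -5.5]
force: [-26.0, -6.1, 56.8]
width: -0.0
grip_force: 28.7
time_s: 9.8
tool_pos: [0.5172, 0.1103, 0.1225]
ee_rot: [179.9, 0.4, -5.7]
force: [1.2, -0.9, 0.4]
width: 0.0
grip_force: 0.0
time_s: 10.63
tool_pos: [0.5927, 0.1029, 0.0498]
ee_rot: [179.9, 0.2, -5.6]
force: [-12.3, -3.4, 25.9]
width: 0.0001
grip_force: 13.0
time_s: 11.47
tool_pos: [0.4865, 0.1141, 0.1842]
ee_rot: [180.0, 0.1, -5.6]
force: [0.1, -0.5, 1.1]
width: 0.0579
grip_force: 0.0
cam [0.554 0.107 0.327] [0.4865 0.1141 0.1842] [ 1.8e+02  1.0e-01 -5.6e+00]
yellow [593.  104.2  43.2  27.9  -5.5] [280.  42.]
red [585.2  29.6  43.3  27.6  -5.4] [397.  43.]
green [513.5  36.6  43.1  27.4  -5.5] [388. 156.]
blue [522.  111.7  60.3  46.6  -5.5] [279. 153.]
blue [571.9 282.9 107.1  23.5 -17.2] [ 15. 102.]
blue [589.2 105.5  57.9  47.   -5.5] [279.  60.]
```

View pics/w5.png

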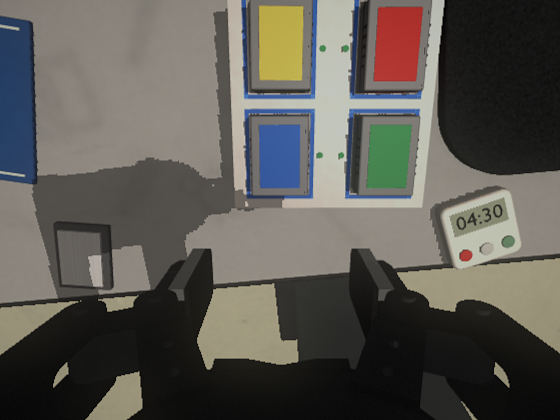

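All four are up; blue is now at (280,155). I'll grasp blue and measure the base outline from the same picture.

```bash
python3 - <<'E'
from h import *
c=camera_info("wrist")
P=ray(c,[(54,222),(108,222),(113,288),(56,290)],.010)*1000;print(P.round(1),P.mean(0))
E
python3 -m inch '[{"tx":33,"ty":0,"tz":10,"wx":0,"wy":0,"wz":0,"gripper":56},{"tx":0,"ty":0,"tz":32,"wx":0,"wy":0,"wz":0,"gripper":56},{"tx":0,"ty":0,"tz":30,"wx":0,"wy":0,"wz":0,"gripper":56},{"tx":0,"ty":0,"tz":25,"wx":0,"wy":0,"wz":0,"gripper":56},{"tx":0,"ty":0,"tz":20,"wx":0,"wy":0,"wz":0,"gripper":56},{"tx":0,"ty":0,"tz":5,"wx":0,"wy":0,"wz":0,"gripper":56},{"tx":0,"ty":0,"tz":0,"wx":0,"wy":0,"wz":0,"gripper":56}]'
python3 -m inch '[{"tx":0,"ty":0,"tz":0,"wx":0,"wy":0,"wz":0,"gripper":30},{"tx":0,"ty":0,"tz":0,"wx":0,"wy":0,"wz":0,"gripper":30},{"tx":0,"ty":0,"tz":0,"wx":0,"wy":0,"wz":0,"gripper":30},{"tx":0,"ty":0,"tz":0,"wx":0,"wy":0,"wz":0,"gripper":30}]'
```

```text
[[472.9 329.7  10. ]
 [468.  279.2  10. ]
 [400.1 289.5  10. ]
 [403.3 346.3  10. ]] [436.08267068 311.18887266  10.        ]
time_s: 12.1
tool_pos: [0.5213, 0.1102, 0.0601]
ee_rot: [180.0, 0.2, -5.7]
force: [0.0, -0.7, 0.9]
width: 0.0556
grip_force: 0.0
time_s: 12.43
tool_pos: [0.5234, 0.1105, 0.0635]
ee_rot: [-180.0, -0.2, -5.6]
force: [0.8, 0.3, 1.7]
width: 0.0383
grip_force: 63.6
```

Gripped. I'll lift and carry it to a spot just short of the base, to look at the base from there.

```bash
python3 -m inch '[{"tx":0,"ty":0,"tz":-10,"wx":0,"wy":0,"wz":0,"gripper":30},{"tx":0,"ty":0,"tz":-20,"wx":0,"wy":0,"wz":0,"gripper":30},{"tx":0,"ty":0,"tz":-30,"wx":0,"wy":0,"wz":0,"gripper":30},{"tx":0,"ty":0,"tz":-35,"wx":0,"wy":0,"wz":0,"gripper":30},{"tx":0,"ty":0,"tz":-35,"wx":0,"wy":0,"wz":0,"gripper":30}]'
python3 -m inch '[{"tx":-12,"ty":-14,"tz":0,"wx":0,"wy":0,"wz":0,"gripper":30},{"tx":-24,"ty":-26,"tz":0,"wx":0,"wy":0,"wz":0,"gripper":30},{"tx":-25,"ty":-26,"tz":0,"wx":0,"wy":0,"wz":0,"gripper":30},{"tx":-25,"ty":-26,"tz":0,"wx":0,"wy":0,"wz":0,"gripper":30},{"tx":-25,"ty":-26,"tz":0,"wx":0,"wy":0,"wz":0,"gripper":30},{"tx":-24,"ty":-26,"tz":0,"wx":0,"wy":0,"wz":0,"gripper":30},{"tx":-24,"ty":-26,"tz":0,"wx":0,"wy":0,"wz":0,"gripper":30},{"tx":-12,"ty":-14,"tz":0,"wx":0,"wy":0,"wz":0.077,"gripper":30},{"tx":0,"ty":0,"tz":0,"wx":0,"wy":0,"wz":0,"gripper":30},{"tx":0,"ty":0,"tz":0,"wx":0,"wy":0,"wz":0,"gripper":30}]'
python3 wlook.py 0.18 w6.png
```

```text
time_s: 12.85
tool_pos: [0.5209, 0.1105, 0.1937]
ee_rot: [180.0, 0.1, -5.6]
force: [-0.0, -0.2, -0.9]
width: 0.0388
grip_force: 63.5
time_s: 13.68
tool_pos: [0.3691, 0.3109, 0.1928]
ee_rot: [-180.0, -0.1, -9.8]
force: [0.1, -1.3, -0.1]
width: 0.0382
grip_force: 63.5
cam [0.436 0.299 0.336] [0.3691 0.3109 0.1928] [-1.8e+02 -1.0e-01 -9.8e+00]
blue [349.7 314.5  53.7  34.3 -10.1] [281. 291.]
blue [481.1 346.   57.9  10.8  77.6] [149.  12.]
```

View pics/w6.png

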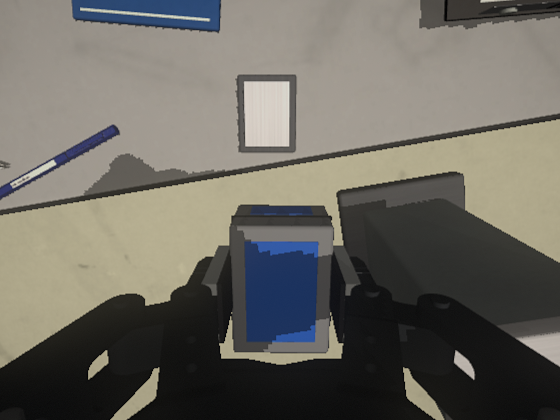

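The base platform shows clearly at (267,114), and the cartridge is held squarely.

```bash
python3 - <<'E'
from h import *
im=cv2.imread("pics/w6.png")[...,::-1].copy();c=camera_info("wrist")
for b in blobs(im,(0,0,195),(180,50,255),500,(230,65,305,160))[:2]: print("base",rect(c,b,.012))
for b in blobs(im,(0,0,20),(180,70,110),1500,(230,65,305,160))[:2]: print("plate",rect(c,b,.01))
for b in blobs(im,(105,120,60),(125,255,255),1500,(240,235,325,350))[:2]: print("label",rect(c,b,.210))
print(robot.observe()["tool_pos"],robot.observe()["ee_rot"])
E
```

```text
base [433.  312.7  54.   38.6  -9.9]
plate [432.7 313.1  66.6  51.9  -9.6]
label [367.  310.9  43.2  27.8  -9.9]
[0.36978896 0.3102323  0.19261038] [-1.79991994e+02 -7.75434715e-02 -9.92050487e+00]
```

```bash
python3 -m inch '[{"tx":32,"ty":-7,"tz":0,"wx":0,"wy":0,"wz":0,"gripper":30},{"tx":32,"ty":-6,"tz":0,"wx":0,"wy":0,"wz":0,"gripper":30},{"tx":0,"ty":0,"tz":35,"wx":0,"wy":0,"wz":0,"gripper":30},{"tx":0,"ty":0,"tz":35,"wx":0,"wy":0,"wz":0,"gripper":30},{"tx":0,"ty":0,"tz":35,"wx":0,"wy":0,"wz":0,"gripper":30},{"tx":0,"ty":0,"tz":30,"wx":0,"wy":0,"wz":0,"gripper":30},{"tx":0,"ty":0,"tz":18,"wx":0,"wy":0,"wz":0,"gripper":30},{"tx":0,"ty":0,"tz":6,"wx":0,"wy":0,"wz":0,"gripper":30},{"tx":0,"ty":0,"tz":3,"wx":0,"wy":0,"wz":0,"gripper":30},{"tx":0,"ty":0,"tz":0,"wx":0,"wy":0,"wz":0,"gripper":30}]'
python3 -m inch '[{"tx":0,"ty":0,"tz":2,"wx":0,"wy":0,"wz":0,"gripper":30},{"tx":0,"ty":0,"tz":1,"wx":0,"wy":0,"wz":0,"gripper":30},{"tx":0,"ty":0,"tz":0,"wx":0,"wy":0,"wz":0,"gripper":30}]'
```

```text
time_s: 14.57
tool_pos: [0.436, 0.3114, 0.0302]
ee_rot: [-180.0, -0.0, -10.1]
force: [0.4, 0.6, -0.0]
width: 0.0388
grip_force: 63.5
time_s: 14.82
tool_pos: [0.436, 0.3125, 0.0282]
ee_rot: [-179.9, -0.1, -10.0]
force: [0.0, 0.9, -0.2]
width: 0.0389
grip_force: 63.5
```

```bash
python3 -m inch '[{"tx":0,"ty":0,"tz":1,"wx":0,"wy":0,"wz":0,"gripper":30},{"tx":0,"ty":0,"tz":1,"wx":0,"wy":0,"wz":0,"gripper":30},{"tx":0,"ty":0,"tz":0,"wx":0,"wy":0,"wz":0,"gripper":30}]'
python3 -m inch '[{"tx":0,"ty":0,"tz":1,"wx":0,"wy":0,"wz":0,"gripper":30},{"tx":0,"ty":0,"tz":0,"wx":0,"wy":0,"wz":0,"gripper":30},{"tx":0,"ty":0,"tz":0,"wx":0,"wy":0,"wz":0,"gripper":30}]'
```

```text
time_s: 15.07
tool_pos: [0.4359, 0.3125, 0.0275]
ee_rot: [-180.0, -0.1, -10.0]
force: [-3.8, -1.7, 11.9]
width: 0.038
grip_force: 65.0
time_s: 15.32
tool_pos: [0.4359, 0.3125, 0.0275]
ee_rot: [-180.0, -0.1, -10.0]
force: [-6.1, -3.9, 19.4]
width: 0.0383
grip_force: 65.8
```

In contact. I'll release, back off upward and check the placement.

```bash
python3 -m inch '[{"tx":0,"ty":0,"tz":-2,"wx":0,"wy":0,"wz":0,"gripper":56},{"tx":0,"ty":0,"tz":0,"wx":0,"wy":0,"wz":0,"gripper":56},{"tx":0,"ty":0,"tz":0,"wx":0,"wy":0,"wz":0,"gripper":56},{"tx":0,"ty":0,"tz":-25,"wx":0,"wy":0,"wz":0,"gripper":56},{"tx":0,"ty":0,"tz":-35,"wx":0,"wy":0,"wz":0,"gripper":56},{"tx":0,"ty":0,"tz":-35,"wx":0,"wy":0,"wz":0,"gripper":56},{"tx":-20,"ty":0,"tz":-35,"wx":0,"wy":0,"wz":0,"gripper":56},{"tx":-30,"ty":0,"tz":-35,"wx":0,"wy":0,"wz":0,"gripper":56},{"tx":0,"ty":0,"tz":0,"wx":0,"wy":0,"wz":0,"gripper":56},{"tx":0,"ty":0,"tz":0,"wx":0,"wy":0,"wz":0,"gripper":56}]'
cat > col.py <<'E'
from h import *;import sys
# column check: label rect at top height z vs base target (432.9,312.9,-9.8); then tool shift to TCP target xy
z=float(sys.argv[1]);name=sys.argv[2];lo,hi={"blue":((105,120,60),(125,255,255)),"green":((45,100,40),(85,255,255)),"yellow":((20,120,60),(35,255,255)),"red":((0,150,60),(8,255,255))}[name]
o=robot.observe();c=camera_info("wrist");im=get_image("wrist");cv2.imwrite("pics/"+sys.argv[3],im[...,::-1])
print(o["tool_pos"].round(4),o["ee_rot"].round(1))
for b in blobs(im,lo,hi,400)[:4]: print(name,rect(c,b,z),b[:,0].mean(0).round())
E
python3 col.py .044 blue w7.png
```

```text
time_s: 16.15
tool_pos: [0.3891, 0.3213, 0.1898]
ee_rot: [-179.8, -0.2, -9.9]
force: [0.7, 0.0, -0.1]
width: 0.0561
grip_force: 0.0
[0.3891 0.3213 0.1898] [-179.8   -0.2   -9.9]
blue [531.3 385.6 108.5  36.2  76.4] [165.  23.]
blue [433.1 313.5  43.   27.3 -10.5] [282. 137.]
```

Blue stands at (433.1,313.5) with yaw -10.5°, within 1 mm of target. Next, green.

```bash
python3 -m inch '[{"tx":0,"ty":0,"tz":0,"wx":0,"wy":0,"wz":-0.077,"gripper":56},{"tx":17,"ty":30,"tz":0,"wx":0,"wy":0,"wz":0,"gripper":56},{"tx":17,"ty":30,"tz":0,"wx":0,"wy":0,"wz":0,"gripper":56},{"tx":17,"ty":30,"tz":0,"wx":0,"wy":0,"wz":0,"gripper":56},{"tx":17,"ty":30,"tz":0,"wx":0,"wy":0,"wz":0,"gripper":56},{"tx":17,"ty":30,"tz":0,"wx":0,"wy":0,"wz":0,"gripper":56},{"tx":17,"ty":30,"tz":0,"wx":0,"wy":0,"wz":0,"gripper":56},{"tx":17,"ty":30,"tz":0,"wx":0,"wy":0,"wz":0,"gripper":56},{"tx":17,"ty":30,"tz":0,"wx":0,"wy":0,"wz":0,"gripper":56},{"tx":15,"ty":31,"tz":0,"wx":0,"wy":0,"wz":0,"gripper":56}]'
python3 -m inch '[{"tx":0,"ty":0,"tz":20,"wx":0,"wy":0,"wz":0,"gripper":56},{"tx":0,"ty":0,"tz":20,"wx":0,"wy":0,"wz":0,"gripper":56},{"tx":0,"ty":0,"tz":0,"wx":0,"wy":0,"wz":0,"gripper":56},{"tx":0,"ty":0,"tz":0,"wx":0,"wy":0,"wz":0,"gripper":56}]'
python3 - <<'E'
from h import *
o=robot.observe();p=o["tool_pos"]*1000;print(o["ee_rot"],tool(513.5-p[0],36.6-p[1],62-p[2]))
E
```

```text
time_s: 17.03
tool_pos: [0.5119, 0.0335, 0.1847]
ee_rot: [180.0, 0.2, -5.7]
force: [-0.3, -0.4, 0.3]
width: 0.0557
grip_force: 0.0
time_s: 17.37
tool_pos: [0.5099, 0.0353, 0.1442]
ee_rot: [180.0, 0.4, -5.7]
force: [-0.1, 0.5, -0.3]
width: 0.0561
grip_force: 0.0
[179.99438135   0.42847966  -5.68387063] [ 4.  -1.7 82.2]
```

```bash
python3 -m inch '[{"tx":3,"ty":-1.5,"tz":25,"wx":0,"wy":0,"wz":0,"gripper":56},{"tx":0,"ty":0,"tz":30,"wx":0,"wy":0,"wz":0,"gripper":56},{"tx":0,"ty":0,"tz":20,"wx":0,"wy":0,"wz":0,"gripper":56},{"tx":0,"ty":0,"tz":6,"wx":0,"wy":0,"wz":0,"gripper":56},{"tx":0,"ty":0,"tz":0,"wx":0,"wy":0,"wz":0,"gripper":30},{"tx":0,"ty":0,"tz":0,"wx":0,"wy":0,"wz":0,"gripper":30},{"tx":0,"ty":0,"tz":0,"wx":0,"wy":0,"wz":0,"gripper":30},{"tx":0,"ty":0,"tz":0,"wx":0,"wy":0,"wz":0,"gripper":30}]'
python3 -m inch '[{"tx":0,"ty":0,"tz":-10,"wx":0,"wy":0,"wz":0,"gripper":30},{"tx":0,"ty":0,"tz":-20,"wx":0,"wy":0,"wz":0,"gripper":30},{"tx":0,"ty":0,"tz":-30,"wx":0,"wy":0,"wz":0,"gripper":30},{"tx":0,"ty":0,"tz":-35,"wx":0,"wy":0,"wz":0,"gripper":30},{"tx":0,"ty":0,"tz":-35,"wx":0,"wy":0,"wz":0,"gripper":30},{"tx":0,"ty":0,"tz":0,"wx":0,"wy":0,"wz":0,"gripper":30}]'
python3 col.py 0.209 green w8.png
```

```text
time_s: 18.03
tool_pos: [0.5152, 0.0372, 0.0673]
ee_rot: [-180.0, 0.0, -5.6]
force: [-3.1, 1.9, -1.0]
width: 0.0384
grip_force: 62.4
time_s: 18.53
tool_pos: [0.5225, 0.0362, 0.2075]
ee_rot: [180.0, -1.2, -5.6]
force: [0.5, 0.2, 0.5]
width: 0.0385
grip_force: 62.5
[0.5225 0.0362 0.2075] [180.   -1.2  -5.6]
green [514.6  37.1  47.   30.3  -5.4] [281. 283.]
```

```bash
python3 -m inch '[{"tx":-10,"ty":-15,"tz":0,"wx":0,"wy":0,"wz":0,"gripper":30},{"tx":-20,"ty":-32,"tz":0,"wx":0,"wy":0,"wz":0,"gripper":30},{"tx":-20,"ty":-32,"tz":0,"wx":0,"wy":0,"wz":0,"gripper":30},{"tx":-20,"ty":-32,"tz":0,"wx":0,"wy":0,"wz":0,"gripper":30},{"tx":-20,"ty":-32,"tz":0,"wx":0,"wy":0,"wz":0,"gripper":30},{"tx":-20,"ty":-32,"tz":0,"wx":0,"wy":0,"wz":0,"gripper":30},{"tx":-20,"ty":-32,"tz":0,"wx":0,"wy":0,"wz":0,"gripper":30},{"tx":-20,"ty":-32,"tz":0,"wx":0,"wy":0,"wz":0,"gripper":30},{"tx":-20,"ty":-28,"tz":0,"wx":0,"wy":0,"wz":0.077,"gripper":30},{"tx":-2,"ty":-5,"tz":0,"wx":0,"wy":0,"wz":0,"gripper":30}]'
python3 -m inch '[{"tx":0,"ty":0,"tz":0,"wx":0,"wy":0,"wz":0,"gripper":30},{"tx":0,"ty":0,"tz":0,"wx":0,"wy":0,"wz":0,"gripper":30},{"tx":0,"ty":0,"tz":0,"wx":0,"wy":0,"wz":0,"gripper":30}]'
python3 - <<'E'
from h import *
o=robot.observe();c=camera_info("wrist");im=get_image("wrist")
cv2.imwrite("pics/w9.png",im[...,::-1])
zt=o["tool_pos"][2]+.0127
print(o["tool_pos"],o["ee_rot"])
G=[rect(c,b,zt) for b in blobs(im,(45,100,40),(85,255,255),1500)[:1]];B=[rect(c,b,.044) for b in blobs(im,(105,120,60),(125,255,255),1500)[:2]]
print(G,B);print([tool(432.9-g[0],313-g[1],0) for g in G])
E
```

```text
time_s: 19.42
tool_pos: [0.3683, 0.3284, 0.1965]
ee_rot: [-179.9, 0.1, -9.9]
force: [-0.0, -1.0, -0.6]
width: 0.038
grip_force: 62.4
time_s: 19.67
tool_pos: [0.3719, 0.3236, 0.1964]
ee_rot: [180.0, -0.0, -10.1]
force: [-0.5, -0.3, -1.5]
width: 0.0383
grip_force: 62.4
[0.37186216 0.32358738 0.19636935] [ 1.79970484e+02 -2.58563659e-02 -1.00793744e+01]
[array([369.9, 324.1,  43.8,  27.9,  -9.7])] [array([519.3, 388.7, 109.1,  21.9,  80. ]), array([433. , 313.8,  42.2,  27.7, -10. ])]
[array([64. , -0.2,  0. ])]
```

```bash
python3 -m inch '[{"tx":32,"ty":0,"tz":0,"wx":0,"wy":0,"wz":0,"gripper":30},{"tx":32,"ty":0,"tz":0,"wx":0,"wy":0,"wz":0,"gripper":30},{"tx":0,"ty":0,"tz":35,"wx":0,"wy":0,"wz":0,"gripper":30},{"tx":0,"ty":0,"tz":35,"wx":0,"wy":0,"wz":0,"gripper":30},{"tx":0,"ty":0,"tz":30,"wx":0,"wy":0,"wz":0,"gripper":30},{"tx":0,"ty":0,"tz":18,"wx":0,"wy":0,"wz":0,"gripper":30},{"tx":0,"ty":0,"tz":8,"wx":0,"wy":0,"wz":0,"gripper":30},{"tx":0,"ty":0,"tz":0,"wx":0,"wy":0,"wz":0,"gripper":30},{"tx":0,"ty":0,"tz":0,"wx":0,"wy":0,"wz":0,"gripper":30}]'
python3 -m inch '[{"tx":0,"ty":0,"tz":2,"wx":0,"wy":0,"wz":0,"gripper":30},{"tx":0,"ty":0,"tz":1,"wx":0,"wy":0,"wz":0,"gripper":30},{"tx":0,"ty":0,"tz":0,"wx":0,"wy":0,"wz":0,"gripper":30}]'
```

```text
time_s: 20.47
tool_pos: [0.4352, 0.3129, 0.071]
ee_rot: [-180.0, -0.0, -10.1]
force: [0.6, 0.1, -0.5]
width: 0.0384
grip_force: 62.4
time_s: 20.72
tool_pos: [0.4353, 0.3139, 0.0688]
ee_rot: [-179.9, -0.1, -10.0]
force: [0.3, -0.0, 0.0]
width: 0.0382
grip_force: 62.4
```

```bash
python3 -m inch '[{"tx":0,"ty":0,"tz":2,"wx":0,"wy":0,"wz":0,"gripper":30},{"tx":0,"ty":0,"tz":1,"wx":0,"wy":0,"wz":0,"gripper":30},{"tx":0,"ty":0,"tz":0,"wx":0,"wy":0,"wz":0,"gripper":30}]'
python3 -m inch '[{"tx":0,"ty":0,"tz":1,"wx":0,"wy":0,"wz":0,"gripper":30},{"tx":0,"ty":0,"tz":0,"wx":0,"wy":0,"wz":0,"gripper":30}]'
```

```text
time_s: 20.97
tool_pos: [0.4341, 0.3134, 0.0645]
ee_rot: [180.0, -0.0, -10.0]
force: [-0.5, -0.2, -1.4]
width: 0.0382
grip_force: 62.4
time_s: 21.13
tool_pos: [0.4341, 0.3134, 0.0633]
ee_rot: [180.0, 0.0, -10.0]
force: [0.1, 0.1, -0.3]
width: 0.0386
grip_force: 62.4
```

```bash
python3 -m inch '[{"tx":0,"ty":0,"tz":1,"wx":0,"wy":0,"wz":0,"gripper":30},{"tx":0,"ty":0,"tz":0,"wx":0,"wy":0,"wz":0,"gripper":30}]'
python3 -m inch '[{"tx":0,"ty":0,"tz":1,"wx":0,"wy":0,"wz":0,"gripper":30},{"tx":0,"ty":0,"tz":0,"wx":0,"wy":0,"wz":0,"gripper":30}]'
```

```text
time_s: 21.3
tool_pos: [0.4344, 0.3135, 0.0626]
ee_rot: [-180.0, -0.0, -10.0]
force: [0.2, 0.5, 0.5]
width: 0.0384
grip_force: 62.6
time_s: 21.47
tool_pos: [0.4345, 0.3135, 0.0625]
ee_rot: [180.0, -0.0, -10.0]
force: [-1.9, -0.8, 6.1]
width: 0.0381
grip_force: 63.2
```

```bash
python3 -m inch '[{"tx":0,"ty":0,"tz":-1,"wx":0,"wy":0,"wz":0,"gripper":56},{"tx":0,"ty":0,"tz":0,"wx":0,"wy":0,"wz":0,"gripper":56},{"tx":0,"ty":0,"tz":0,"wx":0,"wy":0,"wz":0,"gripper":56},{"tx":0,"ty":0,"tz":-25,"wx":0,"wy":0,"wz":0,"gripper":56},{"tx":0,"ty":0,"tz":-35,"wx":0,"wy":0,"wz":0,"gripper":56},{"tx":-20,"ty":0,"tz":-35,"wx":0,"wy":0,"wz":0,"gripper":56},{"tx":-30,"ty":0,"tz":-34,"wx":0,"wy":0,"wz":0,"gripper":56},{"tx":0,"ty":0,"tz":0,"wx":0,"wy":0,"wz":0,"gripper":56},{"tx":0,"ty":0,"tz":0,"wx":0,"wy":0,"wz":0,"gripper":56}]'
python3 col.py .076 green w10.png
```

```text
time_s: 22.22
tool_pos: [0.3881, 0.3228, 0.1912]
ee_rot: [-179.8, -0.3, -9.9]
force: [-0.3, 0.8, -1.1]
width: 0.0557
grip_force: 0.0
[0.3881 0.3228 0.1912] [-179.8   -0.3   -9.9]
green [433.4 314.2  43.2  27.5  -9. ] [283. 138.]
```

Green is at (433.4,314.2) with yaw -9°. Next, red.

```bash
python3 -m inch '[{"tx":0,"ty":0,"tz":0,"wx":0,"wy":0,"wz":-0.077,"gripper":56},{"tx":25,"ty":30,"tz":0,"wx":0,"wy":0,"wz":0,"gripper":56},{"tx":25,"ty":30,"tz":0,"wx":0,"wy":0,"wz":0,"gripper":56},{"tx":25,"ty":30,"tz":0,"wx":0,"wy":0,"wz":0,"gripper":56},{"tx":25,"ty":30,"tz":0,"wx":0,"wy":0,"wz":0,"gripper":56},{"tx":25,"ty":30,"tz":0,"wx":0,"wy":0,"wz":0,"gripper":56},{"tx":25,"ty":30,"tz":0,"wx":0,"wy":0,"wz":0,"gripper":56},{"tx":25,"ty":30,"tz":0,"wx":0,"wy":0,"wz":0,"gripper":56},{"tx":25,"ty":31,"tz":0,"wx":0,"wy":0,"wz":0,"gripper":56},{"tx":25,"ty":31,"tz":0,"wx":0,"wy":0,"wz":0,"gripper":56}]'
python3 -m inch '[{"tx":0,"ty":0,"tz":20,"wx":0,"wy":0,"wz":0,"gripper":56},{"tx":0,"ty":0,"tz":20,"wx":0,"wy":0,"wz":0,"gripper":56},{"tx":0,"ty":0,"tz":0,"wx":0,"wy":0,"wz":0,"gripper":56},{"tx":0,"ty":0,"tz":0,"wx":0,"wy":0,"wz":0,"gripper":56},{"tx":0,"ty":0,"tz":0,"wx":0,"wy":0,"wz":0,"gripper":56}]'
python3 - <<'E'
from h import *
o=robot.observe();p=o["tool_pos"]*1000;print(o["ee_rot"],tool(585.2-p[0],29.6-p[1],62-p[2]))
E
```

```text
time_s: 23.1
tool_pos: [0.5845, 0.0264, 0.1857]
ee_rot: [180.0, 0.3, -5.7]
force: [0.9, 0.4, 0.1]
width: 0.0562
grip_force: 0.0
time_s: 23.52
tool_pos: [0.5843, 0.0289, 0.1479]
ee_rot: [180.0, 0.1, -5.6]
force: [0.6, -0.4, 0.2]
width: 0.0558
grip_force: 0.0
[ 1.79995426e+02  1.02460226e-01 -5.62429917e+00] [ 0.9 -0.8 85.9]
```

```bash
python3 -m inch '[{"tx":1,"ty":-1,"tz":28,"wx":0,"wy":0,"wz":0,"gripper":56},{"tx":0,"ty":0,"tz":30,"wx":0,"wy":0,"wz":0,"gripper":56},{"tx":0,"ty":0,"tz":20,"wx":0,"wy":0,"wz":0,"gripper":56},{"tx":0,"ty":0,"tz":7,"wx":0,"wy":0,"wz":0,"gripper":56},{"tx":0,"ty":0,"tz":0,"wx":0,"wy":0,"wz":0,"gripper":56},{"tx":0,"ty":0,"tz":0,"wx":0,"wy":0,"wz":0,"gripper":56}]'
python3 -m inch '[{"tx":0,"ty":0,"tz":0,"wx":0,"wy":0,"wz":0,"gripper":30},{"tx":0,"ty":0,"tz":0,"wx":0,"wy":0,"wz":0,"gripper":30},{"tx":0,"ty":0,"tz":0,"wx":0,"wy":0,"wz":0,"gripper":30},{"tx":0,"ty":0,"tz":0,"wx":0,"wy":0,"wz":0,"gripper":30}]'
```

```text
time_s: 24.02
tool_pos: [0.5868, 0.0301, 0.065]
ee_rot: [180.0, -0.1, -5.6]
force: [0.4, 0.8, 0.5]
width: 0.056
grip_force: 0.0
time_s: 24.35
tool_pos: [0.5875, 0.0297, 0.0655]
ee_rot: [-180.0, -0.2, -5.6]
force: [1.5, 0.9, 2.2]
width: 0.0382
grip_force: 62.7
```

```bash
python3 -m inch '[{"tx":0,"ty":0,"tz":-10,"wx":0,"wy":0,"wz":0,"gripper":30},{"tx":0,"ty":0,"tz":-20,"wx":0,"wy":0,"wz":0,"gripper":30},{"tx":0,"ty":0,"tz":-30,"wx":0,"wy":0,"wz":0,"gripper":30},{"tx":0,"ty":0,"tz":-35,"wx":0,"wy":0,"wz":0,"gripper":30},{"tx":0,"ty":0,"tz":-35,"wx":0,"wy":0,"wz":0,"gripper":30},{"tx":-12,"ty":-12,"tz":-5,"wx":0,"wy":0,"wz":0,"gripper":30}]'
python3 -m inch '[{"tx":-26,"ty":-29,"tz":0,"wx":0,"wy":0,"wz":0,"gripper":30},{"tx":-26,"ty":-29,"tz":0,"wx":0,"wy":0,"wz":0,"gripper":30},{"tx":-26,"ty":-29,"tz":0,"wx":0,"wy":0,"wz":0,"gripper":30},{"tx":-26,"ty":-29,"tz":0,"wx":0,"wy":0,"wz":0,"gripper":30},{"tx":-26,"ty":-29,"tz":0,"wx":0,"wy":0,"wz":0,"gripper":30},{"tx":-26,"ty":-29,"tz":0,"wx":0,"wy":0,"wz":0,"gripper":30},{"tx":-26,"ty":-29,"tz":0,"wx":0,"wy":0,"wz":0,"gripper":30},{"tx":-26,"ty":-29,"tz":0,"wx":0,"wy":0,"wz":0,"gripper":30},{"tx":-22,"ty":-28,"tz":0,"wx":0,"wy":0,"wz":0.077,"gripper":30},{"tx":0,"ty":0,"tz":0,"wx":0,"wy":0,"wz":0,"gripper":30}]'
python3 -m inch '[{"tx":0,"ty":0,"tz":0,"wx":0,"wy":0,"wz":0,"gripper":30},{"tx":0,"ty":0,"tz":0,"wx":0,"wy":0,"wz":0,"gripper":30},{"tx":0,"ty":0,"tz":0,"wx":0,"wy":0,"wz":0,"gripper":30}]'
python3 - <<'E'
from h import *
o=robot.observe();c=camera_info("wrist");im=get_image("wrist")
cv2.imwrite("pics/w11.png",im[...,::-1])
zt=o["tool_pos"][2]+.0145
print(o["tool_pos"],o["ee_rot"])
G=[rect(c,b,zt) for b in blobs(im,(0,150,40),(8,255,255),1500)[:1]];B=[rect(c,b,.076) for b in blobs(im,(45,100,40),(85,255,255),1500)[:2]]
print(G,B);print([tool(432.9-g[0],313-g[1],0) for g in G])
E
```

```text
time_s: 24.85
tool_pos: [0.5805, 0.0407, 0.2071]
ee_rot: [179.9, -0.8, -5.8]
force: [1.4, 0.3, 0.1]
width: 0.0384
grip_force: 62.6
time_s: 25.68
tool_pos: [0.3673, 0.3283, 0.1989]
ee_rot: [-179.9, 0.2, -9.8]
force: [0.3, -1.0, -0.6]
width: 0.0385
grip_force: 62.6
time_s: 25.93
tool_pos: [0.3721, 0.3233, 0.1987]
ee_rot: [180.0, -0.0, -10.1]
force: [0.5, 0.7, -0.7]
width: 0.0383
grip_force: 62.6
[0.3721328  0.32331884 0.19873475] [ 1.79966277e+02 -5.03872987e-03 -1.00931373e+01]
[array([369.8, 323.9,  43.4,  27.7, -10. ])] [array([433.5, 314.4,  43.2,  26.8,  -9.4])]
[array([64. , -0.4,  0. ])]
```

```bash
python3 -m inch '[{"tx":32,"ty":0,"tz":0,"wx":0,"wy":0,"wz":0,"gripper":30},{"tx":32,"ty":0,"tz":0,"wx":0,"wy":0,"wz":0,"gripper":30},{"tx":0,"ty":0,"tz":35,"wx":0,"wy":0,"wz":0,"gripper":30},{"tx":0,"ty":0,"tz":35,"wx":0,"wy":0,"wz":0,"gripper":30},{"tx":0,"ty":0,"tz":20,"wx":0,"wy":0,"wz":0,"gripper":30},{"tx":0,"ty":0,"tz":10,"wx":0,"wy":0,"wz":0,"gripper":30},{"tx":0,"ty":0,"tz":0,"wx":0,"wy":0,"wz":0,"gripper":30},{"tx":0,"ty":0,"tz":2,"wx":0,"wy":0,"wz":0,"gripper":30},{"tx":0,"ty":0,"tz":1,"wx":0,"wy":0,"wz":0,"gripper":30},{"tx":0,"ty":0,"tz":0,"wx":0,"wy":0,"wz":0,"gripper":30}]'
python3 -m inch '[{"tx":0,"ty":0,"tz":1,"wx":0,"wy":0,"wz":0,"gripper":30},{"tx":0,"ty":0,"tz":0,"wx":0,"wy":0,"wz":0,"gripper":30},{"tx":0,"ty":0,"tz":0,"wx":0,"wy":0,"wz":0,"gripper":30}]'
```

```text
time_s: 26.82
tool_pos: [0.4355, 0.3132, 0.0966]
ee_rot: [-179.9, -0.1, -10.1]
force: [-0.5, -0.0, -1.0]
width: 0.0386
grip_force: 62.6
time_s: 27.07
tool_pos: [0.4348, 0.3133, 0.0952]
ee_rot: [-180.0, -0.0, -10.0]
force: [-0.6, -0.2, -1.6]
width: 0.0385
grip_force: 62.6
```

```bash
python3 -m inch '[{"tx":0,"ty":0,"tz":1,"wx":0,"wy":0,"wz":0,"gripper":30},{"tx":0,"ty":0,"tz":0,"wx":0,"wy":0,"wz":0,"gripper":30}]'
python3 -m inch '[{"tx":0,"ty":0,"tz":1,"wx":0,"wy":0,"wz":0,"gripper":30},{"tx":0,"ty":0,"tz":0,"wx":0,"wy":0,"wz":0,"gripper":30}]'
python3 -m inch '[{"tx":0,"ty":0,"tz":0.7,"wx":0,"wy":0,"wz":0,"gripper":30},{"tx":0,"ty":0,"tz":0,"wx":0,"wy":0,"wz":0,"gripper":30}]'
```

```text
time_s: 27.23
tool_pos: [0.435, 0.3134, 0.0945]
ee_rot: [-180.0, -0.0, -10.0]
force: [-0.7, 0.3, 3.6]
width: 0.0382
grip_force: 63.1
time_s: 27.4
tool_pos: [0.4352, 0.3134, 0.0945]
ee_rot: [-180.0, -0.1, -10.0]
force: [-2.7, -2.5, 10.5]
width: 0.0385
grip_force: 63.8
time_s: 27.57
tool_pos: [0.4353, 0.3134, 0.0945]
ee_rot: [-180.0, -0.1, -10.0]
force: [-3.5, -3.2, 13.2]
width: 0.0381
grip_force: 64.2
```

```bash
python3 -m inch '[{"tx":0,"ty":0,"tz":-1.7,"wx":0,"wy":0,"wz":0,"gripper":56},{"tx":0,"ty":0,"tz":0,"wx":0,"wy":0,"wz":0,"gripper":56},{"tx":0,"ty":0,"tz":0,"wx":0,"wy":0,"wz":0,"gripper":56},{"tx":0,"ty":0,"tz":-25,"wx":0,"wy":0,"wz":0,"gripper":56},{"tx":0,"ty":0,"tz":-35,"wx":0,"wy":0,"wz":0,"gripper":56},{"tx":-20,"ty":0,"tz":-35,"wx":0,"wy":0,"wz":0,"gripper":56},{"tx":-30,"ty":0,"tz":-10,"wx":0,"wy":0,"wz":0,"gripper":56},{"tx":0,"ty":0,"tz":0,"wx":0,"wy":0,"wz":0,"gripper":56},{"tx":0,"ty":0,"tz":0,"wx":0,"wy":0,"wz":0,"gripper":56}]'
python3 col.py .108 red w12.png
```

```text
time_s: 28.32
tool_pos: [0.3848, 0.3222, 0.1993]
ee_rot: [-179.9, -0.1, -9.9]
force: [0.1, -0.1, -1.2]
width: 0.0561
grip_force: 0.0
[0.3848 0.3222 0.1993] [-1.799e+02 -1.000e-01 -9.900e+00]
red [432.4 314.4  43.   27.7  -9.9] [281. 137.]
```

Red is at (432.4,314.4) with yaw -9.9°. Last, yellow.

```bash
python3 -m inch '[{"tx":0,"ty":0,"tz":0,"wx":0,"wy":0,"wz":-0.077,"gripper":56},{"tx":25,"ty":22,"tz":0,"wx":0,"wy":0,"wz":0,"gripper":56},{"tx":25,"ty":22,"tz":0,"wx":0,"wy":0,"wz":0,"gripper":56},{"tx":25,"ty":22,"tz":0,"wx":0,"wy":0,"wz":0,"gripper":56},{"tx":25,"ty":22,"tz":0,"wx":0,"wy":0,"wz":0,"gripper":56},{"tx":25,"ty":22,"tz":0,"wx":0,"wy":0,"wz":0,"gripper":56},{"tx":25,"ty":22,"tz":0,"wx":0,"wy":0,"wz":0,"gripper":56},{"tx":25,"ty":22,"tz":0,"wx":0,"wy":0,"wz":0,"gripper":56},{"tx":26,"ty":21,"tz":0,"wx":0,"wy":0,"wz":0,"gripper":56},{"tx":26,"ty":21,"tz":0,"wx":0,"wy":0,"wz":0,"gripper":56}]'
python3 -m inch '[{"tx":0,"ty":0,"tz":20,"wx":0,"wy":0,"wz":0,"gripper":56},{"tx":0,"ty":0,"tz":30,"wx":0,"wy":0,"wz":0,"gripper":56},{"tx":0,"ty":0,"tz":0,"wx":0,"wy":0,"wz":0,"gripper":56},{"tx":0,"ty":0,"tz":0,"wx":0,"wy":0,"wz":0,"gripper":56},{"tx":0,"ty":0,"tz":0,"wx":0,"wy":0,"wz":0,"gripper":56}]'
python3 - <<'E'
from h import *
o=robot.observe();p=o["tool_pos"]*1000;print(o["ee_rot"],tool(593-p[0],104.2-p[1],62-p[2]))
E
```

```text
time_s: 29.2
tool_pos: [0.5927, 0.1022, 0.1963]
ee_rot: [180.0, 0.2, -5.7]
force: [0.2, 0.2, 0.2]
width: 0.056
grip_force: 0.0
time_s: 29.62
tool_pos: [0.592, 0.1043, 0.1483]
ee_rot: [180.0, 0.1, -5.6]
force: [-0.6, 0.0, 1.1]
width: 0.0561
grip_force: 0.0
[ 1.79986277e+02  7.28923612e-02 -5.63013163e+00] [ 1.1  0.  86.3]
```

```bash
python3 -m inch '[{"tx":1,"ty":0,"tz":28,"wx":0,"wy":0,"wz":0,"gripper":56},{"tx":0,"ty":0,"tz":30,"wx":0,"wy":0,"wz":0,"gripper":56},{"tx":0,"ty":0,"tz":20,"wx":0,"wy":0,"wz":0,"gripper":56},{"tx":0,"ty":0,"tz":7,"wx":0,"wy":0,"wz":0,"gripper":56},{"tx":0,"ty":0,"tz":0,"wx":0,"wy":0,"wz":0,"gripper":56},{"tx":0,"ty":0,"tz":0,"wx":0,"wy":0,"wz":0,"gripper":56}]'
python3 -m inch '[{"tx":0,"ty":0,"tz":0,"wx":0,"wy":0,"wz":0,"gripper":30},{"tx":0,"ty":0,"tz":0,"wx":0,"wy":0,"wz":0,"gripper":30},{"tx":0,"ty":0,"tz":0,"wx":0,"wy":0,"wz":0,"gripper":30},{"tx":0,"ty":0,"tz":0,"wx":0,"wy":0,"wz":0,"gripper":30}]'
python3 -m inch '[{"tx":0,"ty":0,"tz":-10,"wx":0,"wy":0,"wz":0,"gripper":30},{"tx":0,"ty":0,"tz":-20,"wx":0,"wy":0,"wz":0,"gripper":30},{"tx":0,"ty":0,"tz":-30,"wx":0,"wy":0,"wz":0,"gripper":30},{"tx":0,"ty":0,"tz":-35,"wx":0,"wy":0,"wz":0,"gripper":30},{"tx":0,"ty":0,"tz":-35,"wx":0,"wy":0,"wz":0,"gripper":30},{"tx":0,"ty":0,"tz":-15,"wx":0,"wy":0,"wz":0,"gripper":30}]'
```

```text
time_s: 30.12
tool_pos: [0.5944, 0.1047, 0.0654]
ee_rot: [-180.0, -0.1, -5.6]
force: [0.4, -0.2, -0.4]
width: 0.0562
grip_force: 0.0
time_s: 30.45
tool_pos: [0.5949, 0.1045, 0.0656]
ee_rot: [-180.0, -0.2, -5.6]
force: [1.3, 0.6, 1.7]
width: 0.0384
grip_force: 62.7
time_s: 30.95
tool_pos: [0.5952, 0.1045, 0.2147]
ee_rot: [-179.9, -0.4, -5.6]
force: [0.8, -0.6, 0.0]
width: 0.0383
grip_force: 62.5
```

```bash
python3 -m inch '[{"tx":-14,"ty":-12,"tz":0,"wx":0,"wy":0,"wz":0,"gripper":30},{"tx":-27,"ty":-22,"tz":0,"wx":0,"wy":0,"wz":0,"gripper":30},{"tx":-27,"ty":-22,"tz":0,"wx":0,"wy":0,"wz":0,"gripper":30},{"tx":-27,"ty":-22,"tz":0,"wx":0,"wy":0,"wz":0,"gripper":30},{"tx":-27,"ty":-22,"tz":0,"wx":0,"wy":0,"wz":0,"gripper":30},{"tx":-27,"ty":-22,"tz":0,"wx":0,"wy":0,"wz":0,"gripper":30},{"tx":-27,"ty":-22,"tz":0,"wx":0,"wy":0,"wz":0,"gripper":30},{"tx":-27,"ty":-22,"tz":0,"wx":0,"wy":0,"wz":0,"gripper":30},{"tx":-27,"ty":-22,"tz":0,"wx":0,"wy":0,"wz":0,"gripper":30},{"tx":-13,"ty":-9,"tz":0,"wx":0,"wy":0,"wz":0.077,"gripper":30}]'
python3 -m inch '[{"tx":0,"ty":0,"tz":0,"wx":0,"wy":0,"wz":0,"gripper":30},{"tx":0,"ty":0,"tz":0,"wx":0,"wy":0,"wz":0,"gripper":30},{"tx":0,"ty":0,"tz":0,"wx":0,"wy":0,"wz":0,"gripper":30}]'
python3 - <<'E'
from h import *
o=robot.observe();c=camera_info("wrist");im=get_image("wrist")
cv2.imwrite("pics/w13.png",im[...,::-1])
zt=o["tool_pos"][2]+.0145
print(o["tool_pos"],o["ee_rot"])
G=[rect(c,b,zt) for b in blobs(im,(20,110,40),(35,255,255),1500)[:2]];B=[rect(c,b,.108) for b in blobs(im,(0,150,40),(8,255,255),1500)[:2]]
print(G,B);print([tool(432.9-g[0],313.2-g[1],0) for g in G])
E
```

```text
time_s: 31.78
tool_pos: [0.367, 0.3261, 0.2088]
ee_rot: [-180.0, 0.1, -10.0]
force: [-0.0, -0.3, -0.4]
width: 0.0382
grip_force: 62.6
time_s: 32.03
tool_pos: [0.3709, 0.3238, 0.2089]
ee_rot: [180.0, -0.0, -10.0]
force: [0.4, -0.5, -1.6]
width: 0.0383
grip_force: 62.6
[0.3708542  0.32377387 0.20885234] [ 1.79969313e+02 -2.30884289e-02 -9.99056756e+00]
[array([368.9, 324.3,  43.3,  27.9,  -9.9])] [array([432.6, 314.4,  43.3,  27.6,  -9.9])]
[array([65. , -0.2,  0. ])]
```

```bash
python3 -m inch '[{"tx":33,"ty":0,"tz":0,"wx":0,"wy":0,"wz":0,"gripper":30},{"tx":32,"ty":0,"tz":0,"wx":0,"wy":0,"wz":0,"gripper":30},{"tx":0,"ty":0,"tz":0,"wx":0,"wy":0,"wz":0,"gripper":30},{"tx":0,"ty":0,"tz":30,"wx":0,"wy":0,"wz":0,"gripper":30},{"tx":0,"ty":0,"tz":30,"wx":0,"wy":0,"wz":0,"gripper":30},{"tx":0,"ty":0,"tz":15,"wx":0,"wy":0,"wz":0,"gripper":30},{"tx":0,"ty":0,"tz":4,"wx":0,"wy":0,"wz":0,"gripper":30},{"tx":0,"ty":0,"tz":0,"wx":0,"wy":0,"wz":0,"gripper":30},{"tx":0,"ty":0,"tz":2,"wx":0,"wy":0,"wz":0,"gripper":30},{"tx":0,"ty":0,"tz":0,"wx":0,"wy":0,"wz":0,"gripper":30}]'
python3 -m inch '[{"tx":0,"ty":0,"tz":1,"wx":0,"wy":0,"wz":0,"gripper":30},{"tx":0,"ty":0,"tz":0,"wx":0,"wy":0,"wz":0,"gripper":30}]'
python3 -m inch '[{"tx":0,"ty":0,"tz":1,"wx":0,"wy":0,"wz":0,"gripper":30},{"tx":0,"ty":0,"tz":0,"wx":0,"wy":0,"wz":0,"gripper":30}]'
```

```text
time_s: 32.92
tool_pos: [0.4355, 0.3129, 0.1285]
ee_rot: [-180.0, -0.1, -10.1]
force: [-1.0, 0.1, -1.0]
width: 0.0382
grip_force: 62.5
time_s: 33.08
tool_pos: [0.435, 0.3131, 0.1273]
ee_rot: [-180.0, -0.1, -10.0]
force: [0.7, 0.1, -1.2]
width: 0.0383
grip_force: 62.5
time_s: 33.25
tool_pos: [0.4351, 0.3132, 0.1267]
ee_rot: [-180.0, -0.1, -10.0]
force: [-1.0, 0.1, 3.5]
width: 0.0384
grip_force: 63.0
```

```bash
python3 -m inch '[{"tx":0,"ty":0,"tz":0,"wx":0,"wy":0,"wz":0,"gripper":56},{"tx":0,"ty":0,"tz":0,"wx":0,"wy":0,"wz":0,"gripper":56},{"tx":0,"ty":0,"tz":0,"wx":0,"wy":0,"wz":0,"gripper":56},{"tx":0,"ty":0,"tz":-25,"wx":0,"wy":0,"wz":0,"gripper":56},{"tx":0,"ty":0,"tz":-35,"wx":0,"wy":0,"wz":0,"gripper":56},{"tx":-20,"ty":0,"tz":-35,"wx":0,"wy":0,"wz":0,"gripper":56},{"tx":-30,"ty":0,"tz":-10,"wx":0,"wy":0,"wz":0,"gripper":56},{"tx":0,"ty":0,"tz":0,"wx":0,"wy":0,"wz":0,"gripper":56},{"tx":0,"ty":0,"tz":0,"wx":0,"wy":0,"wz":0,"gripper":56}]'
python3 col.py .14 yellow w14.png
python3 - <<'E'
from h import *
im=get_image("top");c=camera_info("top");cv2.imwrite("pics/top1.png",im[...,::-1])
for b in blobs(im,(95,80,40),(125,255,255),300,(90,110,230,225))[:2]: print("cover",rect(c,b,.006),cv2.contourArea(b))
for b in blobs(im,(0,0,0),(180,255,50),30,(120,140,200,210))[:3]: print("bar",rect(c,b,.03),cv2.contourArea(b))
E
```

```text
time_s: 34.0
tool_pos: [0.3849, 0.3222, 0.2318]
ee_rot: [-179.9, -0.1, -9.9]
force: [-0.6, 0.1, 0.7]
width: 0.056
grip_force: 0.0
[0.3849 0.3222 0.2318] [-1.799e+02 -1.000e-01 -9.900e+00]
yellow [432.8 314.1  43.7  27.9 -10. ] [281. 137.]
cover [605.2 407.1 137.8 122.1 -14.4] 2197.0
bar [602.6 403.9  43.5  19.3 -13.8] 97.5
```

View pics/top1.png

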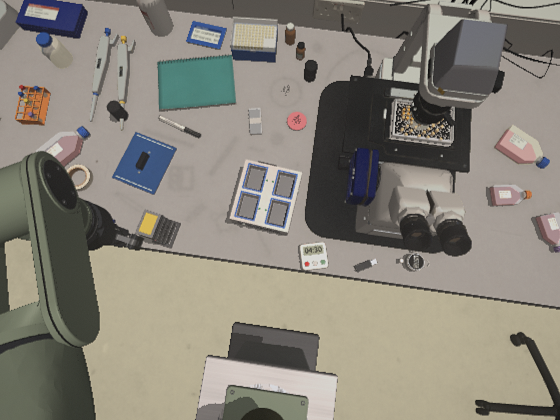

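The stack is complete, with yellow at (432.8,314.1). The cover has been knocked to about (605,407) with yaw -14.4°; it shows at (145,162) in the top view. I'll go and look at it from close by.

```bash
python3 -m inch '[{"tx":0,"ty":0,"tz":0,"wx":0,"wy":0,"wz":0.078,"gripper":40},{"tx":23,"ty":-28,"tz":0,"wx":0,"wy":0,"wz":0,"gripper":40},{"tx":23,"ty":-28,"tz":0,"wx":0,"wy":0,"wz":0,"gripper":40},{"tx":23,"ty":-28,"tz":0,"wx":0,"wy":0,"wz":0,"gripper":40},{"tx":23,"ty":-28,"tz":0,"wx":0,"wy":0,"wz":0,"gripper":40},{"tx":22,"ty":-27,"tz":0,"wx":0,"wy":0,"wz":0,"gripper":40},{"tx":0,"ty":0,"tz":30,"wx":0,"wy":0,"wz":0,"gripper":40},{"tx":0,"ty":0,"tz":20,"wx":0,"wy":0,"wz":0,"gripper":40},{"tx":0,"ty":0,"tz":0,"wx":0,"wy":0,"wz":0,"gripper":40},{"tx":0,"ty":0,"tz":0,"wx":0,"wy":0,"wz":0,"gripper":40}]'
python3 - <<'E'
from h import *
o=robot.observe();c=camera_info("wrist");im=get_image("wrist");cv2.imwrite("pics/w15.png",im[...,::-1])
print(o["tool_pos"],o["ee_rot"])
for b in blobs(im,(95,80,40),(125,255,255),3000)[:2]: print("cover",rect(c,b,.006),b[:,0].mean(0))
for b in blobs(im,(0,0,0),(180,255,60),300,(200,20,370,230))[:3]: print("bar",rect(c,b,.03),b[:,0].mean(0))
E
```

```text
time_s: 34.93
tool_pos: [0.5294, 0.4261, 0.1766]
ee_rot: [179.7, 0.3, -14.6]
force: [-0.1, 0.5, 0.5]
width: 0.0397
grip_force: 0.0
[0.52940736 0.42613877 0.17659615] [179.68877792   0.29028309 -14.55655692]
cover [607.9 409.9 137.  122.9 -14.2] [275.59365079  82.67777778]
bar [608.6 410.   42.8  13.9 -14.4] [275.38732394  88.        ]
```

View pics/w15.png

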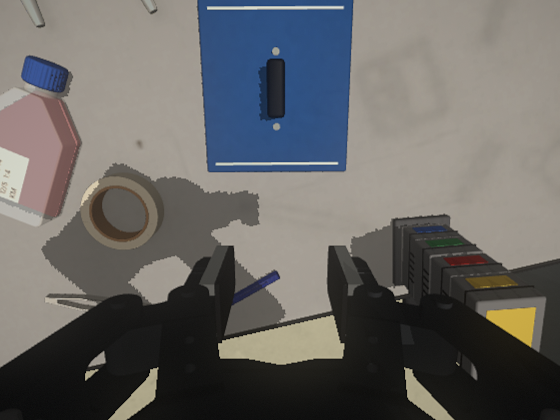

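The cover is in view with its bar at (276,88), and the two estimates agree at (608.3,410). I'll move over the bar and descend.

```bash
python3 -m inch '[{"tx":40,"ty":-2,"tz":0,"wx":0,"wy":0,"wz":0,"gripper":40},{"tx":40,"ty":-2,"tz":0,"wx":0,"wy":0,"wz":0,"gripper":40},{"tx":0,"ty":0,"tz":30,"wx":0,"wy":0,"wz":0,"gripper":40},{"tx":0,"ty":0,"tz":30,"wx":0,"wy":0,"wz":0,"gripper":40},{"tx":0,"ty":0,"tz":30,"wx":0,"wy":0,"wz":0,"gripper":40},{"tx":0,"ty":0,"tz":25,"wx":0,"wy":0,"wz":0,"gripper":40},{"tx":0,"ty":0,"tz":15,"wx":0,"wy":0,"wz":0,"gripper":40},{"tx":0,"ty":0,"tz":0,"wx":0,"wy":0,"wz":0,"gripper":40},{"tx":0,"ty":0,"tz":0,"wx":0,"wy":0,"wz":0,"gripper":40},{"tx":0,"ty":0,"tz":0,"wx":0,"wy":0,"wz":0,"gripper":40}]'
python3 - <<'E'
from h import *
p=robot.observe()["tool_pos"]*1000;print(tool(608.3-p[0],410-p[1],11.5-p[2]))
E
```

```text
time_s: 35.82
tool_pos: [0.6109, 0.4125, 0.054]
ee_rot: [-179.8, -0.2, -14.5]
force: [0.0, 0.6, 1.0]
width: 0.0402
grip_force: 0.0
[-2.1  3.3 42.5]
```

```bash
python3 -m inch '[{"tx":-1.5,"ty":2.5,"tz":20,"wx":0,"wy":0,"wz":0,"gripper":40},{"tx":0,"ty":0,"tz":13,"wx":0,"wy":0,"wz":0,"gripper":40},{"tx":0,"ty":0,"tz":4,"wx":0,"wy":0,"wz":0,"gripper":40},{"tx":0,"ty":0,"tz":3,"wx":0,"wy":0,"wz":0,"gripper":40},{"tx":0,"ty":0,"tz":0,"wx":0,"wy":0,"wz":0,"gripper":40},{"tx":0,"ty":0,"tz":0,"wx":0,"wy":0,"wz":0,"gripper":40}]'
```

```text
time_s: 36.32
tool_pos: [0.6074, 0.4097, 0.0114]
ee_rot: [-180.0, -0.0, -14.5]
force: [0.1, 0.2, -0.3]
width: 0.04
grip_force: 0.0
```

```bash
python3 -m inch '[{"tx":0,"ty":0,"tz":0,"wx":0,"wy":0,"wz":0,"gripper":5},{"tx":0,"ty":0,"tz":0,"wx":0,"wy":0,"wz":0,"gripper":5},{"tx":0,"ty":0,"tz":0,"wx":0,"wy":0,"wz":0,"gripper":5},{"tx":0,"ty":0,"tz":0,"wx":0,"wy":0,"wz":0,"gripper":5},{"tx":0,"ty":0,"tz":0,"wx":0,"wy":0,"wz":0,"gripper":5},{"tx":0,"ty":0,"tz":0,"wx":0,"wy":0,"wz":0,"gripper":5}]'
python3 -m inch '[{"tx":0,"ty":0,"tz":-5,"wx":0,"wy":0,"wz":0,"gripper":5},{"tx":0,"ty":0,"tz":-15,"wx":0,"wy":0,"wz":0,"gripper":5},{"tx":0,"ty":0,"tz":-25,"wx":0,"wy":0,"wz":0,"gripper":5},{"tx":0,"ty":0,"tz":-30,"wx":0,"wy":0,"wz":0,"gripper":5},{"tx":0,"ty":0,"tz":-30,"wx":0,"wy":0,"wz":0,"gripper":5},{"tx":0,"ty":0,"tz":-15,"wx":0,"wy":0,"wz":0,"gripper":5},{"tx":0,"ty":0,"tz":0,"wx":0,"wy":0,"wz":0,"gripper":5},{"tx":0,"ty":0,"tz":0,"wx":0,"wy":0,"wz":0,"gripper":5}]'
```

```text
time_s: 36.82
tool_pos: [0.6077, 0.4098, 0.0119]
ee_rot: [-179.9, -0.1, -14.5]
force: [0.1, -0.0, 4.5]
width: 0.0129
grip_force: 62.6
time_s: 37.48
tool_pos: [0.6072, 0.4096, 0.1317]
ee_rot: [-179.9, -0.1, -14.5]
force: [-0.2, -0.1, -3.0]
width: 0.0122
grip_force: 61.9
```

The cover is held. I'll square it to the dock (yaw -5.5°) and carry it over.

```bash
python3 -m inch '[{"tx":0,"ty":0,"tz":0,"wx":0,"wy":0,"wz":-0.04,"gripper":5},{"tx":0,"ty":0,"tz":0,"wx":0,"wy":0,"wz":-0.08,"gripper":5},{"tx":0,"ty":0,"tz":0,"wx":0,"wy":0,"wz":-0.037,"gripper":5},{"tx":-1,"ty":13,"tz":0,"wx":0,"wy":0,"wz":0,"gripper":5},{"tx":-2,"ty":30,"tz":0,"wx":0,"wy":0,"wz":0,"gripper":5},{"tx":-2,"ty":30,"tz":0,"wx":0,"wy":0,"wz":0,"gripper":5},{"tx":-2,"ty":30,"tz":0,"wx":0,"wy":0,"wz":0,"gripper":5},{"tx":-2,"ty":30,"tz":0,"wx":0,"wy":0,"wz":0,"gripper":5},{"tx":-2,"ty":30,"tz":0,"wx":0,"wy":0,"wz":0,"gripper":5}]'
python3 -m inch '[{"tx":-2,"ty":30,"tz":0,"wx":0,"wy":0,"wz":0,"gripper":5},{"tx":-2,"ty":30,"tz":0,"wx":0,"wy":0,"wz":0,"gripper":5},{"tx":-2,"ty":30,"tz":0,"wx":0,"wy":0,"wz":0,"gripper":5},{"tx":-2,"ty":30,"tz":0,"wx":0,"wy":0,"wz":0,"gripper":5},{"tx":-2,"ty":30,"tz":0,"wx":0,"wy":0,"wz":0,"gripper":5},{"tx":0,"ty":20,"tz":0,"wx":0,"wy":0,"wz":0,"gripper":5},{"tx":0,"ty":8,"tz":0,"wx":0,"wy":0,"wz":0,"gripper":5},{"tx":0,"ty":0,"tz":0,"wx":0,"wy":0,"wz":0,"gripper":5},{"tx":0,"ty":0,"tz":0,"wx":0,"wy":0,"wz":0,"gripper":5},{"tx":0,"ty":0,"tz":0,"wx":0,"wy":0,"wz":0,"gripper":5}]'
python3 - <<'E'
from h import *
o=robot.observe();c=camera_info("wrist");im=get_image("wrist");cv2.imwrite("pics/w16.png",im[...,::-1])
p=o["tool_pos"]*1000;print(o["ee_rot"],tool(553.2-p[0],70.4-p[1],0))
E
```

```text
time_s: 38.23
tool_pos: [0.5773, 0.2463, 0.1268]
ee_rot: [179.9, 0.4, -5.5]
force: [0.1, -0.9, -2.0]
width: 0.0125
grip_force: 61.8
time_s: 39.07
tool_pos: [0.5527, 0.0731, 0.1297]
ee_rot: [-180.0, 0.1, -5.5]
force: [0.4, 0.1, -1.9]
width: 0.0127
grip_force: 61.8
[-1.79966809e+02  1.06317843e-01 -5.46296800e+00] [ 0.8  2.7 -0. ]
```

View pics/w16.png

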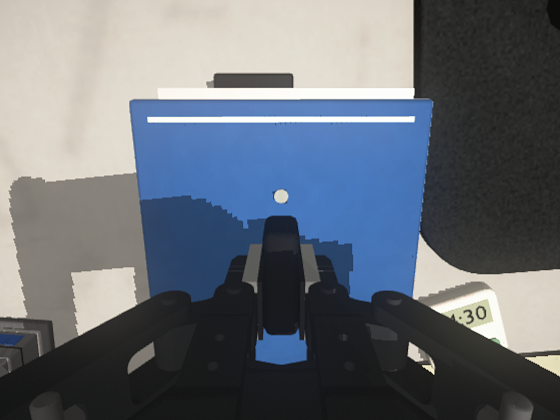

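```bash
python3 -m inch '[{"tx":0,"ty":2.5,"tz":10,"wx":0,"wy":0,"wz":0,"gripper":5},{"tx":0,"ty":0,"tz":20,"wx":0,"wy":0,"wz":0,"gripper":5},{"tx":0,"ty":0,"tz":15,"wx":0,"wy":0,"wz":0,"gripper":5},{"tx":0,"ty":0,"tz":6,"wx":0,"wy":0,"wz":0,"gripper":5},{"tx":0,"ty":0,"tz":2,"wx":0,"wy":0,"wz":0,"gripper":5},{"tx":0,"ty":0,"tz":0,"wx":0,"wy":0,"wz":0,"gripper":5},{"tx":0,"ty":0,"tz":0,"wx":0,"wy":0,"wz":0,"gripper":5}]'
python3 -m inch '[{"tx":0,"ty":0,"tz":2,"wx":0,"wy":0,"wz":0,"gripper":5},{"tx":0,"ty":0,"tz":0,"wx":0,"wy":0,"wz":0,"gripper":5},{"tx":0,"ty":0,"tz":0,"wx":0,"wy":0,"wz":0,"gripper":5}]'
python3 -m inch '[{"tx":0,"ty":0,"tz":1,"wx":0,"wy":0,"wz":0,"gripper":5},{"tx":0,"ty":0,"tz":0,"wx":0,"wy":0,"wz":0,"gripper":5}]'
```

```text
time_s: 39.7
tool_pos: [0.5537, 0.0698, 0.0783]
ee_rot: [-180.0, -0.1, -5.5]
force: [1.2, 0.6, -1.3]
width: 0.0124
grip_force: 61.9
time_s: 39.95
tool_pos: [0.5535, 0.0696, 0.0764]
ee_rot: [-180.0, -0.1, -5.5]
force: [-0.6, -0.5, -2.4]
width: 0.0128
grip_force: 61.9
time_s: 40.12
tool_pos: [0.5531, 0.0695, 0.0749]
ee_rot: [-180.0, -0.0, -5.5]
force: [0.4, -0.1, -2.1]
width: 0.0124
grip_force: 61.9
```

```bash
python3 -m inch '[{"tx":0,"ty":0,"tz":1.5,"wx":0,"wy":0,"wz":0,"gripper":5},{"tx":0,"ty":0,"tz":0,"wx":0,"wy":0,"wz":0,"gripper":5}]'
python3 -m inch '[{"tx":0,"ty":0,"tz":1,"wx":0,"wy":0,"wz":0,"gripper":5},{"tx":0,"ty":0,"tz":0,"wx":0,"wy":0,"wz":0,"gripper":5}]'
python3 -m inch '[{"tx":0,"ty":0,"tz":1,"wx":0,"wy":0,"wz":0,"gripper":5},{"tx":0,"ty":0,"tz":0,"wx":0,"wy":0,"wz":0,"gripper":5}]'
```

```text
time_s: 40.28
tool_pos: [0.5528, 0.0695, 0.073]
ee_rot: [180.0, 0.0, -5.5]
force: [-0.4, -0.2, -1.5]
width: 0.0128
grip_force: 61.9
time_s: 40.45
tool_pos: [0.5529, 0.0696, 0.072]
ee_rot: [-180.0, 0.0, -5.5]
force: [0.5, 0.2, -2.2]
width: 0.0127
grip_force: 61.9
time_s: 40.62
tool_pos: [0.553, 0.0696, 0.0718]
ee_rot: [180.0, 0.0, -5.5]
force: [-3.1, -0.1, 3.3]
width: 0.0126
grip_force: 62.5
```

Contact. I'll release, withdraw and check.

```bash
python3 -m inch '[{"tx":0,"ty":0,"tz":0,"wx":0,"wy":0,"wz":0,"gripper":40},{"tx":0,"ty":0,"tz":0,"wx":0,"wy":0,"wz":0,"gripper":40},{"tx":0,"ty":0,"tz":0,"wx":0,"wy":0,"wz":0,"gripper":40},{"tx":0,"ty":0,"tz":-15,"wx":0,"wy":0,"wz":0,"gripper":40},{"tx":0,"ty":0,"tz":-35,"wx":0,"wy":0,"wz":0,"gripper":40},{"tx":0,"ty":0,"tz":-35,"wx":0,"wy":0,"wz":0,"gripper":40},{"tx":-30,"ty":0,"tz":-30,"wx":0,"wy":0,"wz":0,"gripper":40},{"tx":-38,"ty":0,"tz":-15,"wx":0,"wy":0,"wz":0,"gripper":40},{"tx":-38,"ty":0,"tz":0,"wx":0,"wy":0,"wz":0,"gripper":40},{"tx":0,"ty":0,"tz":0,"wx":0,"wy":0,"wz":0,"gripper":40}]'
python3 -m inch '[{"tx":0,"ty":0,"tz":0,"wx":0,"wy":0,"wz":0,"gripper":40},{"tx":0,"ty":0,"tz":0,"wx":0,"wy":0,"wz":0,"gripper":40},{"tx":0,"ty":0,"tz":0,"wx":0,"wy":0,"wz":0,"gripper":40}]'
python3 - <<'E'
from h import *
o=robot.observe();c=camera_info("wrist");im=get_image("wrist");cv2.imwrite("pics/w17.png",im[...,::-1])
print(o["tool_pos"],o["ee_rot"])
for b in blobs(im,(95,80,40),(125,255,255),3000)[:2]: print("cover",rect(c,b,.066),b[:,0].mean(0))
for b in blobs(im,(0,0,200),(180,50,255),3000,(100,0,460,240))[:2]: print("dock",rect(c,b,.06))
im=get_image("top");c=camera_info("top");cv2.imwrite("pics/top2.png",im[...,::-1])
for b in blobs(im,(20,120,80),(35,255,255),60,(125,180,200,250)): print("yellow",rect(c,b,.14))
for b in blobs(im,(95,80,40),(125,255,255),300,(220,150,310,245)): print("cover top",rect(c,b,.066))
E
```

```text
time_s: 41.45
tool_pos: [0.4404, 0.0806, 0.1991]
ee_rot: [180.0, 0.4, -5.4]
force: [-0.9, 0.1, -1.4]
width: 0.04
grip_force: 0.0
time_s: 41.7
tool_pos: [0.4495, 0.0795, 0.2011]
ee_rot: [-180.0, -0.1, -5.5]
force: [0.8, 0.3, -0.8]
width: 0.0399
grip_force: 0.0
[0.44946873 0.07952479 0.20111804] [-1.79994265e+02 -9.60455723e-02 -5.52542178e+00]
cover [536.5  72.4 124.5 106.4  84.5] [279.31733746  74.        ]
dock [533.3  72.7 145.5 115.9  84.5]
yellow [430.2 312.5  43.5  26.9  -9.9]
cover top [ 5.568e+02  1.970e+01  1.185e+02  3.400e+01 -5.000e-01]
```

View pics/w17.png

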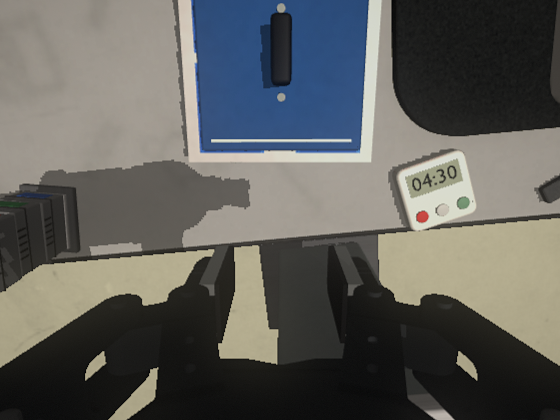

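View pics/top2.png

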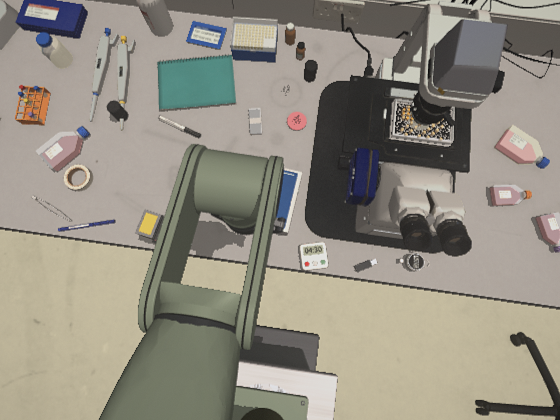

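The cover lies square on the dock with even margins, the column stands, the timer and counter are where they were, and the arm is clear of everything.

```bash
python3 -c "
from bench import robot
print(robot.job_done())"
```

```text
the job is handed in; nothing more can be done
None
```

The job is handed in (no verdict came back): all four cartridges are stacked label up on the base, about 1 mm off centre, and the dust cover lies square on the emptied dock with its grip bar up; the timer and tally counter were not touched.

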